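# Make up the dowelling kit and the clamping kit

### The job

Make up two kits from the stock lying in the middle of the bench. In the long narrow tray lay the awl flat in the long bay and let the long dowel pin down the funnel so that it drops into the tube; in the square tray stand the screw jar upright in the large bay and the bench dog upright, head up, in the small bay, and let the short dowel pin down that tray's funnel. Leave the pencil, the tape measure and the battery pack where they are.

Things in the scene. Friction and masses are not known exactly. Their poses are not given: they have to be found in the camera images.
- long_tray: Fixed narrow wooden tray, 62 (x) by 226 mm (y). Origin: centre of underside. Floor 5 mm, thin walls 14 mm above the bench. Bay inside 54 (x) by 158 mm (y), centre x 0, y -30 mm. At its +y end an upright aluminium funnel, axis x 0, y +81 mm: rim 83 mm above the bench, 66 mm across outside, 58 inside; below 55 mm height a tube 24 mm inside, its closed bottom 8 mm above the bench.
- square_tray: Fixed squarish wooden tray, 150 (x) by 160 mm (y). Origin: centre of underside. Floor 5 mm, thin walls 14 mm above the bench. Large bay inside 92 x 92 mm, centre x -25, y +30 mm; a solid ledge 14 mm high fills the tray at +x of it. Small bay inside 56 x 56 mm, centre x -43, y -48 mm. Funnel like the long tray's, same heights, axis x +30, y -48 mm. On the other side of the stock from the long tray.
- awl: Scratch awl, dark wooden handle and steel point, loose, lying, 134 mm long, handle about 25 mm wide and 28 mm high, 80 g. Origin: centre of its outline at the underside. Its straight axis is turned 9 degrees clockwise (from above) from its y: handle from about x -5, y +9 to x +4, y +66 mm, balance point about x -1, y +30; thin blade to its tip near x -17, y -66 mm.
- screw_jar: Clear jar with a yellow-gold lid, loose, upright, 64 mm diameter, 112 mm high, lid the top 11 mm, about 0.44 kg. Origin: centre of the underside, z up.
- bench_dog: Light wooden bench dog, loose, upright, 62 mm high: round shank 18 mm diameter up to 41 mm, round head 28 mm diameter from 41 to 62 mm. Origin: centre of the underside, z up.
- long_pin: Plain round wooden dowel pin, loose, standing on end, 18 mm diameter, 70 mm long. Origin: its middle (35 mm above its foot), z along the pin.
- short_pin: Plain round wooden dowel pin, loose, standing on end, 18 mm diameter, 40 mm long. Origin: its middle (20 mm above its foot), z along the pin.
- pencil: Bystander: flat red carpenter pencil, 173 mm long (its y), 8 mm high, near the bench's front edge. Origin: centre of the underside.
- tape_measure: Bystander: yellow and black tape measure, 62 by 91 by 64 mm, behind the stock near the gap in the bench top. Origin: centre of the underside.
- battery_pack: Bystander: dark battery pack, 73 by 86 by 58 mm, behind the stock near the gap in the bench top. Origin: centre of the underside.
Things that resemble listed ones, but are neither listed nor needed, are in the scene too. What is shaped like the screw_jar but blue or green is not meant.

How it is judged:
By the outcome, as a careful person would: the job done as asked, in the order asked, and still so for the second after the job is handed in, with the robot touching nothing.
It also fails if it takes over 128 s, if anything falls off the work surface, if the arm or the gripper's body presses on something with over 40 N, if the wrist force passes 120 N, or if a joint passes its speed limit or range.

### The arm

A 6-joint arm with a two-finger parallel gripper is mounted at the origin on a cart in front of the work surface, level with it; the furniture and walls round the work are solid. World frame = base frame: x ahead of the robot, y to its left, z up, the work surface at z = 0. Lengths are in mm, angles in degrees, forces in N, time in s.
With the tool pointing down it reaches from about 350 to 850 mm from the base axis. Payload 8.1 kg.
Tool frame: the origin (TCP) lies at the very end of the fingers, on their centre line; the grasp point (between the pads) lies 19 mm behind it; z points along the fingers, y is the direction in which the jaws open and shut (so a half turn about z gives the same grasp; the last joint's range is limited). The gripper opens to 85 mm and grips with 20 to 120 N. Pads are 22 mm wide; open, the fingers measure 114 mm over their backs; the gripper's body (76 mm by 85 mm) begins 54 mm behind the grasp point. The pads swing forward as they close: fully open they stand 13 mm farther back than shut.
Start: joints at [68.446, 7.471, 85.268, -0, 87.261, -4.893], TCP at [172.009, 574.82, 231.292] pointing down, gripper open.
Joint ranges: [-169.43, 169.43], [-51.17, 129.36], [1.28, 143.12], [-76.62, 256.62], [0, 156.53], [-152.29, 152.29]. Speed limits (degrees/s): [136.94, 136.94, 159.86, 180, 180, 180].

### API

Orientations are given as [roll, pitch, yaw] about the fixed x, y, z axes, in that order (R = Rz(yaw) Ry(pitch) Rx(roll)).
In Python, from bench import r gives the robot as it stands.
- The arm moves only by the shell command python3 -m jog 'ROWS' [OPENING] [FORCE]. ROWS is JSON, a list of rows, each a list of 6 numbers: the shift along the tool's x, y, z normalised to -1 to 1, where 1 is 0.25 m, then the turn, a rotation vector about the tool's x, y, z normalised to -1 to 1, where 1 is pi rad. In form: [[x, y, z, ax, ay, az], ...]. A call has 1 to 10 rows; each row is the pose to reach, as a shift and turn from the pose commanded when the call began, along the tool's axes at that moment, turning the shorter way round; what a row does not reach only later rows make up. A row lasts 1/10 s, in which the tool goes at most 50 mm and 8.59 degrees, less where a joint would pass 70% of its speed; a pose out of reach is approached as far as the arm can. A call with a number of a shift or a turn outside -1 to 1 is refused whole. A call with a gripper value outside its range is refused whole. OPENING is the opening, from 0 (shut) to 1 (fully open), set as the call begins (- or left out, the last holds). The fingers move at their own pace and stop on an object; FORCE is the grip in N (left out, the last holds). Time passes only in rows, so rows that repeat a pose let the fingers close. It gives the time, the measured TCP pose, the force and the opening at its end, in the units of the state.
- r.sense(): the state, without advancing time (a new reading comes with each control period).
- r.snapshot(name): name is "side" or "top" or "wrist"; returns a dict with "pixels" (400x640x3 uint8, red, green, blue), "intrinsics" (3x3 intrinsics, pixels), "extrinsics" (4x4, takes a point from camera to world coordinates). Camera axes: x right, y down, z forward; pixel columns grow to the right and rows downward; lengths in mm; the calibration is good to about 2 mm. A picture is of the moment at which its call begins. There is no depth.
- r.hand_in(): hands the job in, once; it reports no verdict.
The state is a dict: "time": time; "joint_pos": joint angles; "qd": joint speeds; "joint_efforts": joint torques, N m; "tool_pos": TCP position; "tcp_rot": TCP orientation; "ft_force": force on the tool from outside, world axes, zero at the start; "wrist_torque": the same for the moment, N m; "finger_gap": finger opening in mm.
Only numpy, scipy, OpenCV 4.12 (cv2) and the standard library are available. Lean on these libraries where they do the work, as an engineer would, in place of code of your own. Each camera call takes 0.05 s, during which the arm holds its last target.

## Working session

There is one attempt and no reset: what is moved stays moved. The work goes in short steps, Python scripts to look and compute and a shell command to move; the robot and the scene stay as the last step left them, time stands still between calls to the robot, and variables do not carry over. Pictures are saved under pics/ and viewed, and the job is handed in when it is done.

```bash
ls; mkdir -p pics
python3 - <<'E'
from bench import r
import cv2
s=r.sense();print(s)
for n in ("side","top","wrist"):
    d=r.snapshot(n);cv2.imwrite(f"pics/{n}0.png",d["pixels"][:,:,::-1]);print(n,d["intrinsics"].tolist(),d["extrinsics"].round(3).tolist())
E
```

```text
pics
{'time': 0.0, 'joint_pos': array([ 6.84447184e+01,  7.51478895e+00,  8.53300314e+01,  5.49666051e-04,
        8.72614131e+01, -4.89511360e+00]), 'qd': array([ 0.08030141, -0.07943076, -0.01603161,  0.02183144,  0.0069912 ,
       -0.09560223]), 'joint_efforts': array([-1.10591791e-03, -5.69404471e+01, -5.00546908e+01, -4.39742253e-04,
        1.50546822e-02, -2.71898898e-05]), 'tool_pos': array([171.80861899, 574.29812918, 230.24055123]), 'tcp_rot': array([-1.79894201e+02, -9.61209047e-03,  1.63339796e+02]), 'ft_force': array([-0.21408918,  0.31686018,  0.28937074]), 'wrist_torque': array([0.05418841, 0.02714746, 0.03183881]), 'finger_gap': 85.76537514666568}
side [[401.44442182795484, 0.0, 320.973658617889], [0.0, 401.44442182795484, 198.62641603363932], [0.0, 0.0, 1.0]] [[0.978, -0.114, 0.175, 403.449], [-0.208, -0.501, 0.84, -955.79], [-0.008, -0.858, -0.513, 649.566], [0.0, 0.0, 0.0, 1.0]]
top [[468.1448315185024, 0.0, 314.1098137474633], [0.0, 468.1448315185024, 203.02982532918594], [0.0, 0.0, 1.0]] [[-0.057, -0.975, 0.216, 308.321], [-0.998, 0.056, -0.012, -4.573], [-0.0, -0.217, -0.976, 1304.64], [0.0, 0.0, 0.0, 1.0]]
wrist [[306.61888124942624, 0.0, 318.2254682779218], [0.0, 306.61888124942624, 200.68516494637745], [0.0, 0.0, 1.0]] [[0.287, 0.921, 0.264, 104.476], [0.958, -0.275, -0.081, 594.663], [-0.002, 0.276, -0.961, 373.422], [0.0, 0.0, 0.0, 1.0]]
```

View pics/top0.png

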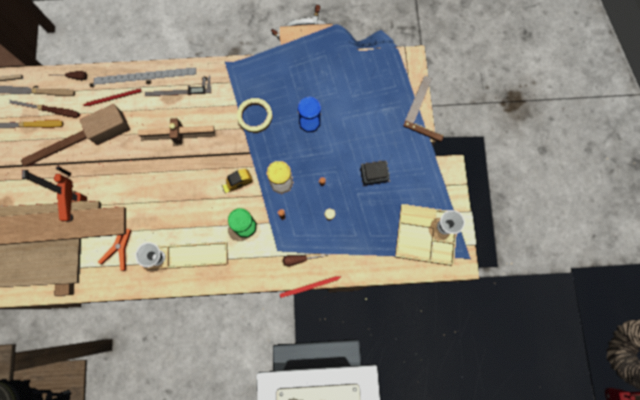

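View pics/side0.png

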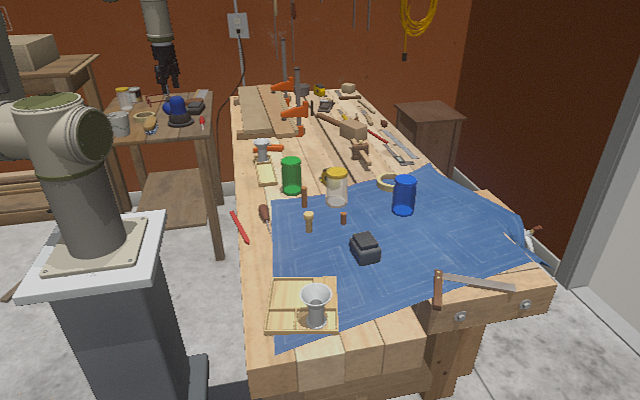

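View pics/wrist0.png

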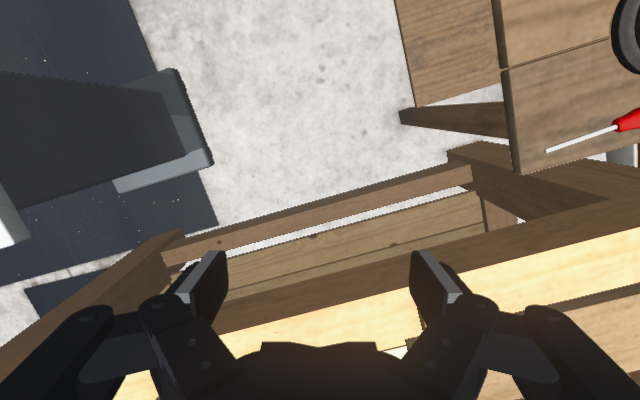

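```bash
cat > h.py <<'E'
from bench import r
import cv2, numpy as np
def ray(d,u,v,z):
    K=d["intrinsics"];T=d["extrinsics"]
    q=T[:3,:3]@np.linalg.solve(K,[u,v,1.]);o=T[:3,3]
    return o+q*(z-o[2])/q[2]
def proj(d,p):
    T=d["extrinsics"];c=T[:3,:3].T@(np.asarray(p,float)-T[:3,3]);q=d["intrinsics"]@c;return q[:2]/q[2]
def tri(dus):
    A=np.zeros((3,3));b=np.zeros(3)
    for d,u,v in dus:
        T=d["extrinsics"];q=T[:3,:3]@np.linalg.solve(d["intrinsics"],[u,v,1.]);q/=np.linalg.norm(q)
        P=np.eye(3)-np.outer(q,q);A+=P;b+=P@T[:3,3]
    return np.linalg.solve(A,b)
def crop(d,name,x0,y0,x1,y1,k):
    im=d["pixels"][y0:y1,x0:x1,::-1];im=cv2.resize(im,None,fx=k,fy=k,interpolation=cv2.INTER_CUBIC)
    cv2.imwrite(f"pics/{name}.png",im)
def move(p,yaw):
    """normalised row to bring the TCP (measured) to p, tool down with yaw"""
    from scipy.spatial.transform import Rotation as Ro
    s=r.sense();R=Ro.from_euler("xyz",s["tcp_rot"],degrees=True);
    t=R.inv().apply(np.asarray(p,float)-s["tool_pos"])/250
    G=Ro.from_euler("xyz",[180,0,yaw],degrees=True)
    w=(R.inv()*G).as_rotvec()/np.pi
    print("row",t.round(4),w.round(4),"at",s["tool_pos"].round(1),s["tcp_rot"].round(1),"gap",round(s["finger_gap"],1),"t",round(s["time"],2))
E
python3 - <<'E'
from h import *
d=r.snapshot("top");s=r.snapshot("side")
crop(d,"topA",210,150,350,305,5)
crop(d,"topB",385,195,480,275,8)
crop(d,"topC",90,220,240,280,5)
crop(s,"sideA",230,150,390,270,5)
crop(s,"sideB",250,265,350,345,8)
crop(s,"sideC",240,130,300,195,9)
for n,u,v,z in [("jar",279,172,112),("dog",330,213,62),("long",281,212,70),("short",322,181,40),("awl",293,260,14),("Ft",150,255,83),("Fs",450,222,83)]: print(n,ray(d,u,v,z).round(1))
E
```

```text
jar [662.1  68.4 112. ]
dog [553.7 -61.6  62. ]
long [562.4  70.2  70. ]
short [650.4 -46.2  40. ]
awl [437.5  46.3  14. ]
Ft [465.  415.4  83. ]
Fs [ 507.1 -376.4   83. ]
```

View pics/topA.png

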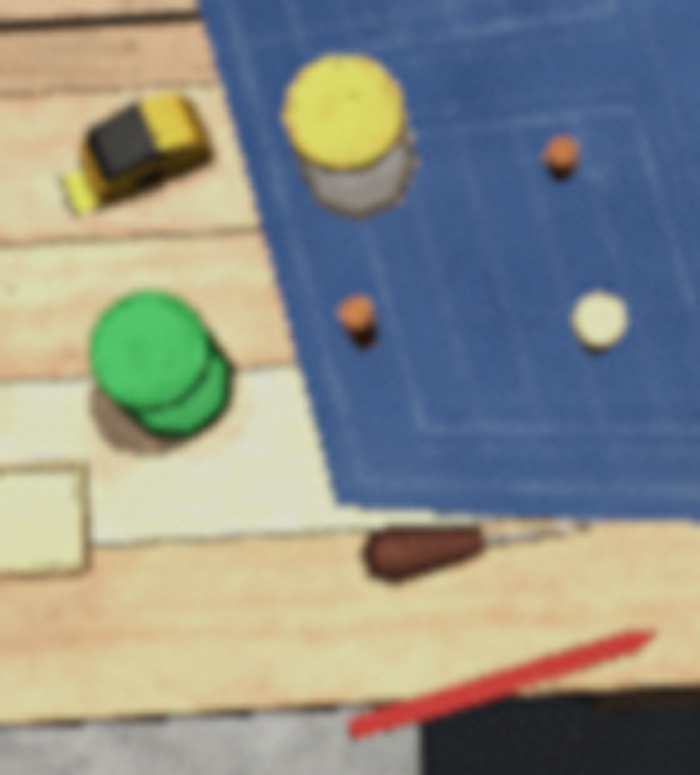

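View pics/topB.png

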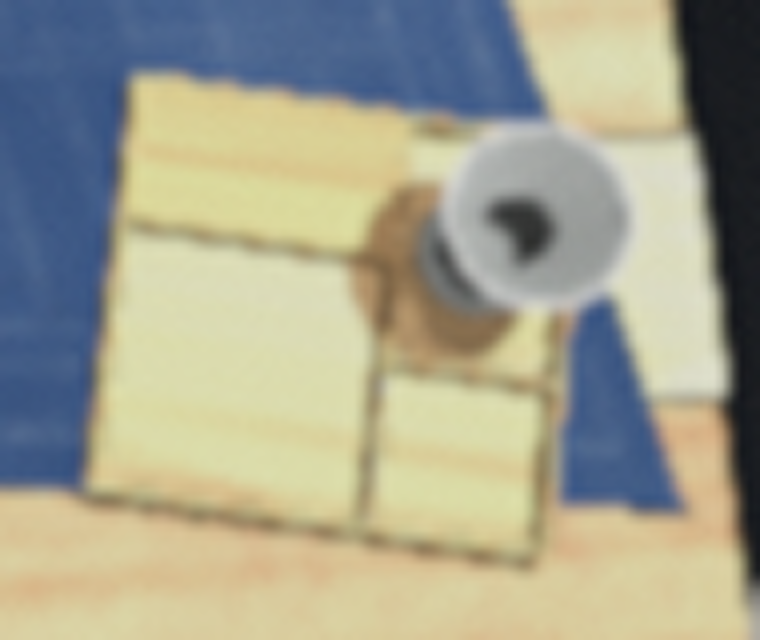

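View pics/topC.png

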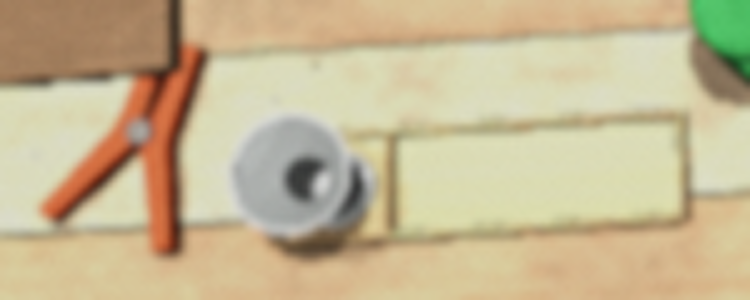

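View pics/sideA.png

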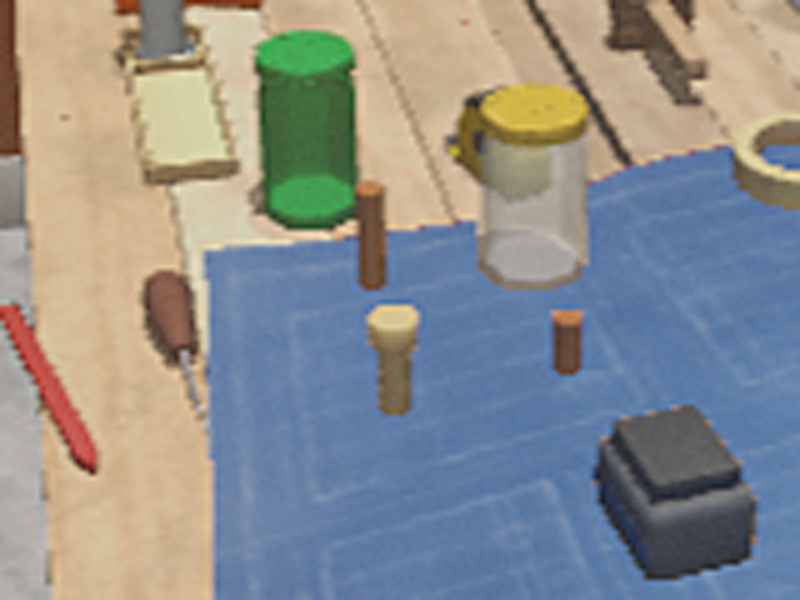

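View pics/sideB.png

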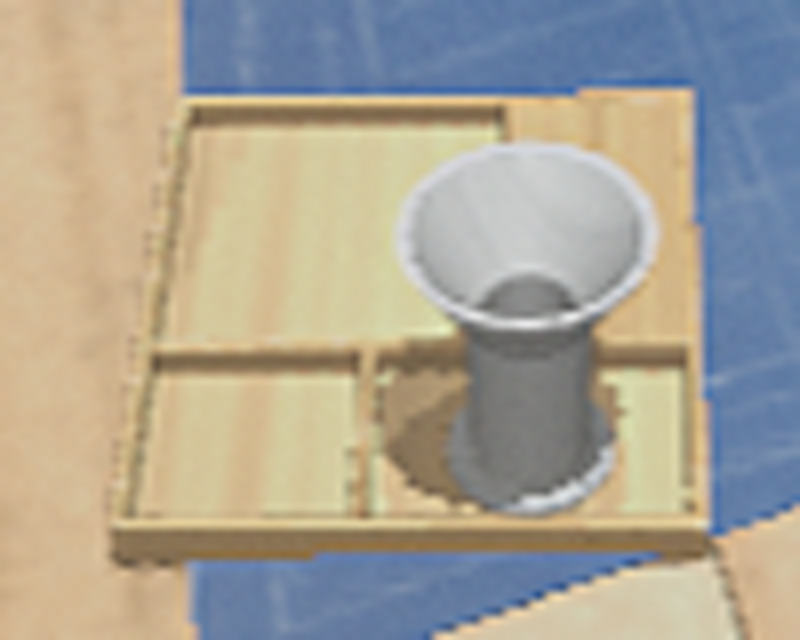

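View pics/sideC.png

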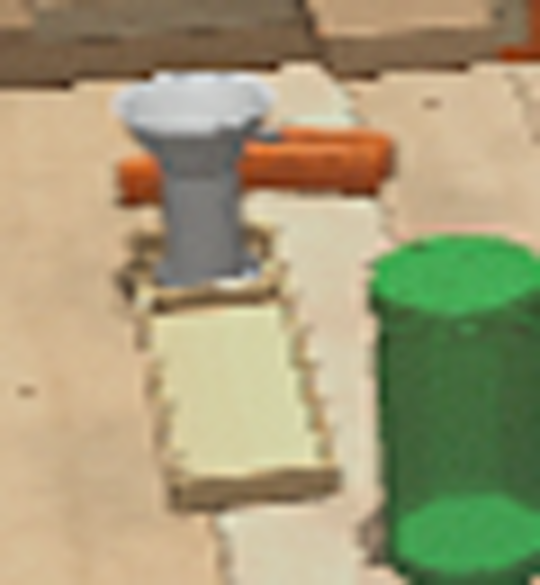

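Run:
```python
from h import *
d=r.snapshot("top");s=r.snapshot("side")
def blobs(im,box,lo,hi,nm,minA=8):
    x0,y0,x1,y1=box;h=cv2.cvtColor(im[y0:y1,x0:x1],cv2.COLOR_RGB2HSV)
    m=cv2.inRange(h,lo,hi);n,l,st,c=cv2.connectedComponentsWithStats(m)
    for i in range(1,n):
        if st[i,4]>=minA: print(nm,(c[i]+[x0,y0]).round(1),"bbox",(st[i,:4]+[x0,y0,0,0]),st[i,4])
P=d["pixels"];S=s["pixels"]
blobs(P,(262,155,300,200),(22,130,120),(32,255,255),"jar top")
blobs(P,(270,200,292,225),(0,60,90),(20,255,255),"long top")
blobs(P,(312,172,335,190),(0,60,90),(20,255,255),"short top")
blobs(P,(318,203,345,225),(12,20,120),(40,160,255),"dog top")
blobs(P,(275,250,312,268),(0,60,20),(12,255,150),"awl top")
blobs(S,(318,160,350,185),(20,120,100),(32,255,255),"jar side")
blobs(S,(298,180,310,215),(0,60,60),(20,255,255),"long side")
blobs(S,(335,205,355,235),(0,60,60),(20,255,255),"short side")
blobs(S,(300,205,317,240),(12,20,60),(40,200,255),"dog side")
blobs(S,(255,200,275,225),(0,60,20),(12,255,150),"awl side")
```

```text
jar top [278.5 172.8] bbox [268 162  22  22] 377
long top [280.9 212.4] bbox [278 210   7   6] 34
short top [321.7 180.3] bbox [319 178   6   6] 30
dog top [329.5 213.6] bbox [325 209  10  10] 84
awl top [293.7 259.6] bbox [283 256  24  10] 169
jar side [334.1 173.3] bbox [320 167  28  18] 267
long side [304.5 191.9] bbox [298 180  12  28] 204
short side [343.  217.8] bbox [341 212   5  13] 63
dog side [304.  205.9] bbox [302 205   5   3] 11
dog side [308.3 220.3] bbox [303 211  11  22] 155
awl side [263.7 211.9] bbox [259 204  10  18] 130
```

Run:
```python
from h import *
d=r.snapshot("top");s=r.snapshot("side")
for n,u,v,z,su,sv in [("jar",278.8,172.3,112,338.4,171.6),("dog",329.6,213.7,62,308.6,213.2),("long",281.1,212.2,70,303.8,187.2),("short",321.9,180.6,40,343.4,213.2),("Flong",147.9,254.8,83,261.3,141.6),("Fsq",451.9,221.9,83,315.9,294.2)]:
    p=ray(d,u,v,z);q=ray(s,su,sv,z);print(n,"top",p.round(1),"side",q.round(1),"tri",tri([(d,u,v),(s,su,sv)]).round(1))
B=lambda x,y:(x/8+385-.4,y/8+195-.4)
C=lambda x,y:(x/5+90-.4,y/5+220-.4)
SB=lambda x,y:(x/8+250-.4,y/8+265-.4)
SC=lambda x,y:(x/9+240-.4,y/9+130-.4)
for n,a in [("sq+x+y",(132,74)),("sq-x+y",(90,492)),("sq-x-y",(532,566))]: print(n,ray(d,*B(*a),14).round(1))
for n,a in [("sq-x+y",(187,99)),("sq+x+y",(693,90)),("sq+x-y",(708,536)),("sq-x-y",(115,523))]: print(n,"side",ray(s,*SB(*a),14).round(1))
for n,a in [("L+x-y",(688,115)),("L-x-y",(688,219)),("L+x div",(394,133)),("L-x div",(394,240))]: print(n,ray(d,*C(*a),14).round(1))
for n,a in [("L+x-y",(338,463)),("L-x-y",(174,480)),("L-x div",(148,300)),("L+x div",(285,285))]: print(n,"side",ray(s,*SC(*a),14).round(1))
A=lambda x,y:(x/5+210-.4,y/5+150-.4)
for n,a in [("awl butt",(368,555)),("awl ferrule",(484,542)),("tip",(585,525))]: print(n,ray(d,*A(*a),14).round(1))
print("tip z5",ray(d,*A(585,525),5))
```

```text
jar top [661.3  69.  112. ] side [668.4  64.1 112. ] tri [666.   68.9 108.7]
dog top [551.8 -60.4  62. ] side [554.9 -61.2  62. ] tri [553.5 -60.5  61.3]
long top [561.9  69.9  70. ] side [564.7  68.6  70. ] tri [563.5  70.   69. ]
short top [651.6 -46.   40. ] side [655.2 -49.2  40. ] tri [654.1 -46.2  37.6]
Flong top [465.9 420.9  83. ] side [469.3 412.7  83. ] tri [468.1 422.5  78.7]
Fsq top [ 507.1 -381.5   83. ] side [ 510.1 -384.3   83. ] tri [ 508.9 -382.3   80.8]
sq+x+y [ 578.  -265.9   14. ]
sq-x+y [ 432.  -237.1   14. ]
sq-x-y [ 398.  -385.9   14. ]
sq-x+y side [ 436.5 -238.2   14. ]
sq+x+y side [ 581.1 -266.5   14. ]
sq+x-y side [ 545.6 -425.6   14. ]
sq-x-y side [ 402.1 -389.8   14. ]
L+x-y [496.1 226.1  14. ]
L-x-y [438.6 227.1  14. ]
L+x div [495.4 388.8  14. ]
L-x div [436.4 388.2  14. ]
L+x-y side [500.9 228.8  14. ]
L-x-y side [440.5 229.2  14. ]
L-x div side [442.1 384.2  14. ]
L+x div side [497.6 385.7  14. ]
awl butt [437.4  73.3  14. ]
awl ferrule [440.9   9.2  14. ]
tip [447.1 -46.9  14. ]
tip z5 [448.02248785 -47.17171192   5.        ]
```

Run:
```python
from h import *
move((325,330,231),129)
move((440,25,190),95)
```

```text
row [-0.8671 -0.7624  0.0009] [-1.000e-04  0.000e+00  1.908e-01] at [172.  574.8 231.2] [-180.    -0.   163.3] gap 85.3 t 0.45
row [-1.6576 -1.7992  0.1651] [-1.000e-04  0.000e+00  3.796e-01] at [172.  574.8 231.2] [-180.    -0.   163.3] gap 85.3 t 0.45
```

```bash
python3 -m jog '[[-0.85,-0.75,0,0,0,0.19],[-0.85,-0.75,0,0,0,0.19],[-0.85,-0.75,0,0,0,0.19],[-0.85,-0.75,0,0,0,0.19],[-0.85,-0.75,0,0,0,0.19],[-0.85,-0.75,0,0,0,0.19],[-0.85,-0.75,0,0,0,0.19]]' ; python3 -c "
from h import *
move((440,25,190),95)"
```

```text
time: 1.15
tool_pos: [323.9, 331.2, 231.6]
tcp_rot: [180.0, 0.1, 128.9]
ft_force: [-0.1, 0.6, -0.6]
finger_gap: 85.5
row [-1.2449 -0.4076  0.1677] [0.0003 0.0003 0.1883] at [323.9 331.2 231.6] [1.800e+02 1.000e-01 1.289e+02] gap 85.5 t 1.15
```

```bash
python3 -m jog '[[-0.98,-0.32,0.16,0,0,0.19],[-0.98,-0.32,0.16,0,0,0.19],[-0.98,-0.32,0.16,0,0,0.19],[-0.98,-0.32,0.16,0,0,0.19],[-0.98,-0.32,0.16,0,0,0.19],[-0.98,-0.32,0.16,0,0,0.19],[-0.98,-0.32,0.16,0,0,0.19]]' 0.6; python3 -c "
from h import *
w=r.snapshot('wrist');cv2.imwrite('pics/w1.png',w['pixels'][:,:,::-1])
move((440,37,190),95)"
```

```text
time: 1.85
tool_pos: [414.7, 92.7, 191.0]
tcp_rot: [-180.0, -0.0, 94.8]
ft_force: [-0.3, 0.1, 0.4]
finger_gap: 51.2
row [-0.2356  0.0827  0.005 ] [-0.0001 -0.0002 -0.0008] at [414.4  93.9 191.3] [-180.    -0.    94.9] gap 51.0 t 1.9
```

View pics/w1.png

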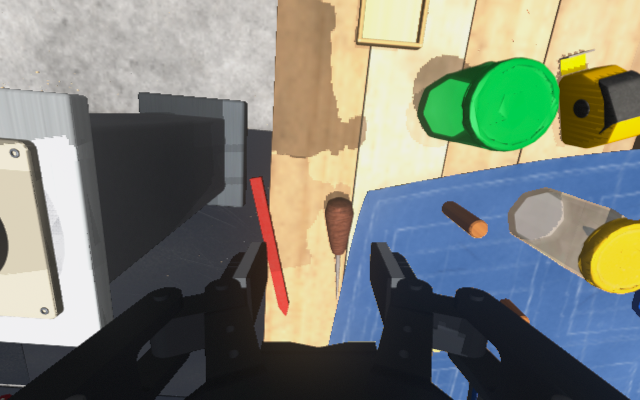

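Run:
```python
from h import *
w=r.snapshot('wrist')
crop(w,"w2",315,190,365,310,5)
h=cv2.cvtColor(w["pixels"],cv2.COLOR_RGB2HSV)
m=np.zeros(h.shape[:2],np.uint8);m[190:262,320:358]=cv2.inRange(h[190:262,320:358],(0,70,20),(14,255,140))
c=max(cv2.findContours(m,0,2)[0],key=cv2.contourArea)[:,0,:]
print(c.min(0),c.max(0))
for v in range(c[:,1].min(),c[:,1].max()+1,6):
    row=np.where(m[v]>0)[0]; 
    if len(row): print(v,row.min(),row.max(),ray(w,(row.min()+row.max())/2,v,14).round(1),ray(w,row.min(),v,14)[0].round(1),ray(w,row.max()+1,v,14)[0].round(1))
for u,v,z in[(336,300,5)]:print("tip",ray(w,u,v,z))
print(w["extrinsics"].round(2).tolist(), r.sense()["tool_pos"])
```

```text
[325 198] [352 257]
198 336 345 [439.8  77.1  14. ] 434.9 445.7
204 327 351 [438.9  70.2  14. ] 425.8 453.0
210 326 351 [439.   63.3  14. ] 425.4 453.8
216 325 352 [439.7  56.4  14. ] 424.9 455.7
222 326 351 [440.4  49.4  14. ] 426.6 455.4
228 327 350 [441.2  42.4  14. ] 428.4 455.1
234 328 348 [441.3  35.2  14. ] 430.2 453.6
240 329 347 [442.1  27.9  14. ] 432.0 453.3
246 330 346 [442.8  20.6  14. ] 433.8 453.0
252 332 343 [443.   13.1  14. ] 436.8 450.4
tip [448.71256324 -55.55275586   5.        ]
[[1.0, 0.08, 0.02, 408.28], [0.08, -0.96, -0.27, 163.68], [-0.0, 0.28, -0.96, 334.43], [0.0, 0.0, 0.0, 1.0]] [414.30932749  94.6767307  191.48209538]
```

View pics/w2.png

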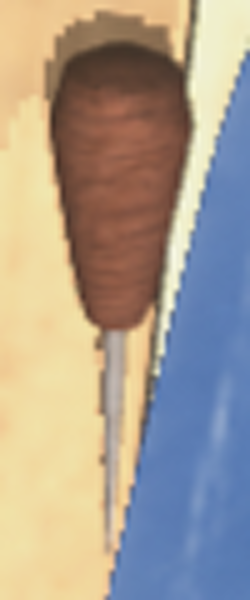

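Run:
```python
from h import *
move((440.5,46,90),94.4)
move((440.5,46,3),94.4)
```

```text
row [-0.2033  0.0876  0.4058] [-0.     -0.0002  0.003 ] at [414.3  94.7 191.5] [-180.    -0.    94.9] gap 51.1 t 1.95
row [-0.2036  0.0876  0.7538] [-0.     -0.0002  0.003 ] at [414.3  94.7 191.5] [-180.    -0.    94.9] gap 51.1 t 1.95
```

```bash
python3 -m jog '[[-0.2035,0.0876,0.4,0,0,0.003],[-0.2035,0.0876,0.4,0,0,0.003],[-0.2035,0.0876,0.4,0,0,0.003],[-0.2035,0.0876,0.5,0,0,0.003],[-0.2035,0.0876,0.6,0,0,0.003],[-0.2035,0.0876,0.7,0,0,0.003],[-0.2035,0.0876,0.752,0,0,0.003],[-0.2035,0.0876,0.752,0,0,0.003]]' 0.6; python3 -c "
from h import *
w=r.snapshot('wrist');cv2.imwrite('pics/w3.png',w['pixels'][:,:,::-1])
move((440.5,46,3),94.4)"
```

```text
time: 2.75
tool_pos: [439.3, 46.2, 2.3]
tcp_rot: [-179.8, -0.0, 94.5]
ft_force: [-0.4, -0.0, 0.5]
finger_gap: 51.2
row [0.0001 0.0004 0.0021] [-0.0003 -0.0001  0.0004] at [440.4  46.    3.5] [-179.9   -0.    94.5] gap 51.0 t 2.8
```

View pics/w3.png

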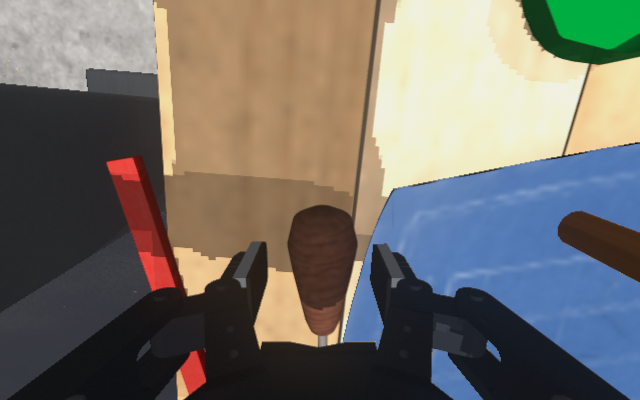

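```bash
python3 -m jog '[[0,0,0,0,0,0],[0,0,0,0,0,0],[0,0,0,0,0,0],[0,0,0,0,0,0],[0,0,0,0,0,0]]' 0 60;  python3 -m jog '[[0,0,-0.1,0,0,0],[0,0,-0.2,0,0,0],[0,0,-0.4,0,0,0],[0,0,-0.4,0,0,0]]' ; python3 -c "
from h import *
w=r.snapshot('wrist');cv2.imwrite('pics/w4.png',w['pixels'][:,:,::-1])
move((468.5,340,130),90.6)"
```

```text
time: 3.3
tool_pos: [442.3, 45.1, 5.1]
tcp_rot: [179.8, -0.0, 94.4]
ft_force: [-0.2, 2.1, 6.9]
finger_gap: 21.7
time: 3.7
tool_pos: [445.5, 44.8, 110.8]
tcp_rot: [179.3, 0.1, 94.4]
ft_force: [0.7, 0.2, -1.1]
finger_gap: 21.5
row [ 1.1697  0.1887 -0.0875] [0.0028 0.0002 0.021 ] at [444.   44.8 108. ] [179.5   0.   94.4] gap 22.4 t 3.75
```

View pics/w4.png

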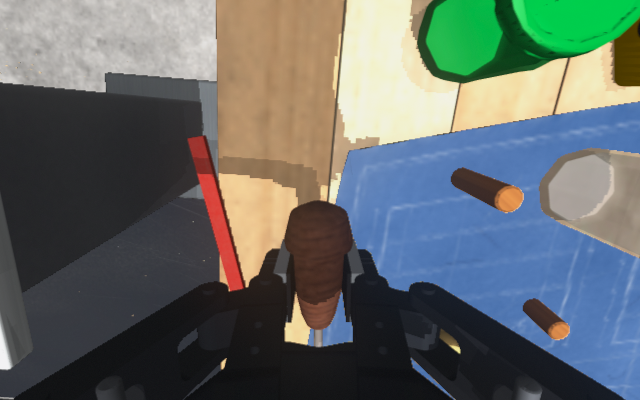

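```bash
python3 -m jog '[[0,0,-0.2,0,0,0],[0.1,0,-0.2,0,0,0],[0.3,0.1,-0.2,0,0,0.01],[0.5,0.1,-0.2,0,0,0.02],[0.7,0.15,-0.2,0,0,0.02],[0.85,0.19,-0.2,0,0,0.021],[0.98,0.19,-0.2,0,0,0.021],[0.98,0.19,-0.2,0,0,0.021]]' ; python3 -c "
from h import *
w=r.snapshot('wrist');cv2.imwrite('pics/w5.png',w['pixels'][:,:,::-1])
move((468.5,340,60),90.6)"
```

```text
time: 4.55
tool_pos: [467.9, 296.3, 152.1]
tcp_rot: [-179.9, -0.0, 90.8]
ft_force: [-0.3, -0.8, -1.3]
finger_gap: 22.2
row [0.1829 0.0049 0.3681] [-0.0006  0.0002  0.0011] at [468.1 294.3 152.1] [-179.9    0.    90.8] gap 21.8 t 4.6
```

View pics/w5.png

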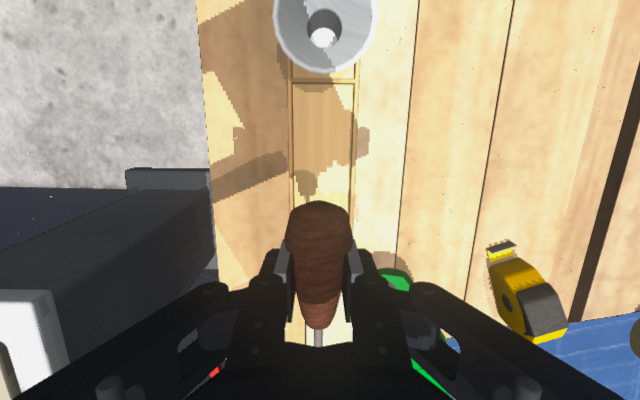

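Run:
```python
from h import *
w=r.snapshot('wrist')
crop(w,"w6",265,0,385,210,3)
for u,v,z in [(290,82,14),(356,82,14),(291,180,14),(353.5,180,14)]: print(ray(w,u,v,z).round(1))
for u,v in [(273,18),(377,18),(324,72)]: print("rim",ray(w,u,v,83).round(1))
```

```text
[442.1 389.1  14. ]
[498.7 389.9  14. ]
[442.  303.2  14. ]
[500.4 304.   14. ]
rim [438.2 419.8  83. ]
rim [502.1 420.6  83. ]
rim [470.1 389.4  83. ]
```

View pics/w6.png

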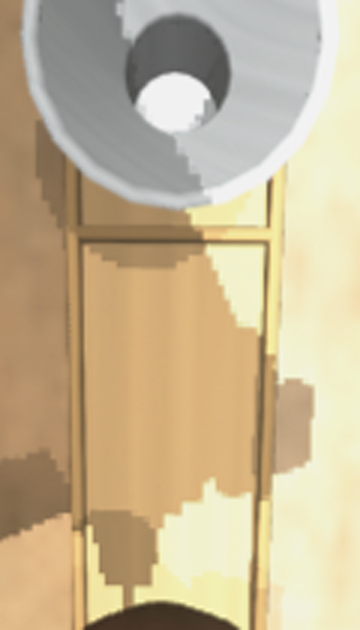

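```bash
python3 -m jog '[[0.1,0.01,0.1,0,0,0],[0.186,0.01,0.2,0,0,0],[0.186,0.013,0.36,0,0,0],[0.186,0.013,0.45,0,0,0],[0.186,0.013,0.5,0,0,0],[0.186,0.013,0.535,0,0,0],[0.186,0.013,0.535,0,0,0],[0.186,0.013,0.535,0,0,0]]' ; python3 -c "
from h import *
w=r.snapshot('wrist');cv2.imwrite('pics/w7.png',w['pixels'][:,:,::-1])
move((470.8,341,16.5),90.6)"
```

```text
time: 5.45
tool_pos: [473.0, 339.5, 20.9]
tcp_rot: [179.9, -0.1, 90.6]
ft_force: [-0.1, -0.3, -1.9]
finger_gap: 21.9
row [ 0.005  -0.0094  0.0188] [ 0.0007 -0.0004 -0.    ] at [473.1 339.8  21.2] [ 1.799e+02 -1.000e-01  9.060e+01] gap 22.1 t 5.5
```

View pics/w7.png

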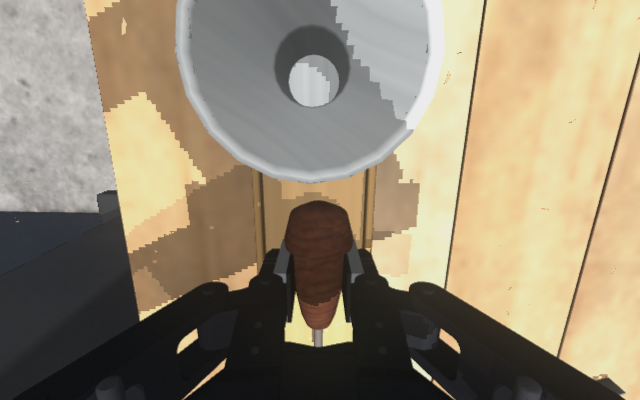

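```bash
python3 -m jog '[[0.003,-0.01,0.01,0,0,0],[0.003,-0.01,0.019,0,0,0],[0.003,-0.01,0.019,0,0,0],[0.003,-0.01,0.019,0,0,0]]'; python3 -m jog '[[0,0,0,0,0,0],[0,0,0,0,0,0],[0,0,0,0,0,0],[0,0,0,0,0,0]]' 0.5 ; python3 -c "
from h import *
w=r.snapshot('wrist');cv2.imwrite('pics/w8.png',w['pixels'][:,:,::-1])"; python3 -m jog '[[0,0,-0.2,0,0,0],[0,0,-0.4,0,0,0],[0,0,-0.6,0,0,0],[-0.2,0,-0.6,0,0,0],[-0.4,0,-0.6,0,0,0],[-0.4,0,-0.6,0,0,0]]';python3 -c "
from h import *
w=r.snapshot('wrist');cv2.imwrite('pics/w9.png',w['pixels'][:,:,::-1])"
```

```text
time: 5.9
tool_pos: [469.3, 340.2, 14.8]
tcp_rot: [-180.0, 0.0, 90.6]
ft_force: [-0.1, 0.2, -0.5]
finger_gap: 21.5
time: 6.3
tool_pos: [469.5, 340.2, 14.9]
tcp_rot: [180.0, -0.0, 90.6]
ft_force: [-0.2, -0.4, -0.4]
finger_gap: 42.6
time: 6.95
tool_pos: [470.8, 235.5, 165.1]
tcp_rot: [180.0, 0.1, 90.4]
ft_force: [-0.5, 0.4, -0.7]
finger_gap: 42.8
```

View pics/w8.png

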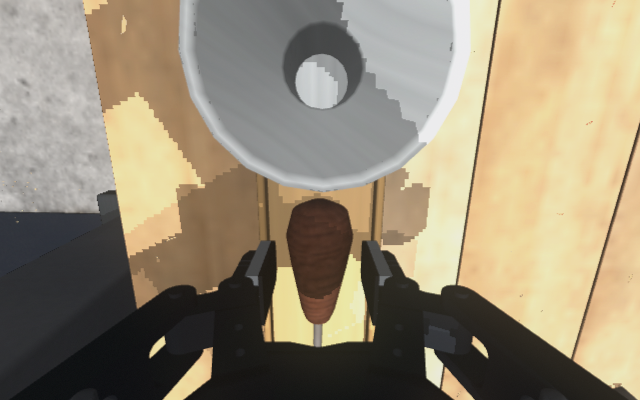

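View pics/w9.png

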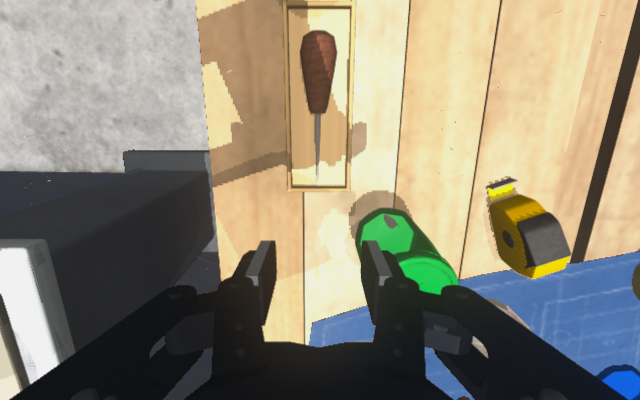

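Run:
```python
from h import *
move((560,20,165),90)
```

```text
row [-8.734e-01  3.508e-01  4.000e-04] [0.0001 0.0001 0.0023] at [470.7 237.7 165. ] [180.    0.   90.4] gap 42.8 t 7.0
```

```bash
python3 -m jog '[[-0.2,0.1,0,0,0,0.002],[-0.4,0.2,0,0,0,0.002],[-0.6,0.35,0,0,0,0.002],[-0.75,0.35,0,0,0,0.002],[-0.875,0.35,0,0,0,0.002],[-0.875,0.35,0,0,0,0.002],[-0.875,0.35,0,0,0,0.002]]' ; python3 -c "
from h import *
w=r.snapshot('wrist');cv2.imwrite('pics/w10.png',w['pixels'][:,:,::-1])"
```

```text
time: 7.7
tool_pos: [560.6, 22.3, 164.5]
tcp_rot: [-180.0, -0.0, 90.2]
ft_force: [-1.2, 0.4, -0.3]
finger_gap: 42.8
```

View pics/w10.png

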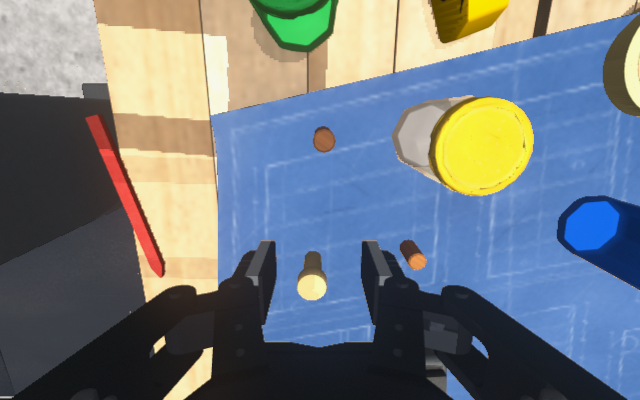

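Run:
```python
from h import *
w=r.snapshot('wrist');P=w["pixels"];h=cv2.cvtColor(P,cv2.COLOR_RGB2HSV)
crop(w,"w11",290,110,450,310,3)
def ell(box,lo,hi,z,n):
    x0,y0,x1,y1=box;m=cv2.inRange(h[y0:y1,x0:x1],lo,hi)
    c=max(cv2.findContours(m,0,1)[0],key=cv2.contourArea);e=cv2.fitEllipse(cv2.convexHull(c));u=e[0][0]+x0;v=e[0][1]+y0
    print(n,round(u,1),round(v,1),np.round(e[1],1),ray(w,u,v,z).round(1))
ell((310,122,340,158),(0,90,60),(20,255,255),70,"long")
ell((425,90,540,200),(22,150,150),(32,255,255),112,"jar")
ell((295,270,330,303),(15,30,190),(40,255,255),62,"dog")
ell((400,250,430,272),(5,90,160),(20,255,255),40,"short")
```

```text
long 323.7 141.5 [21.7 23.5] [564.1  72.2  70. ]
jar 483.0 148.1 [ 90.2 105.5] [664.2  72.2 112. ]
dog 311.5 287.8 [25.1 29.3] [554.4 -59.5  62. ]
short 416.9 262.2 [15.7 16.8] [655.5 -44.8  40. ]
```

View pics/w11.png

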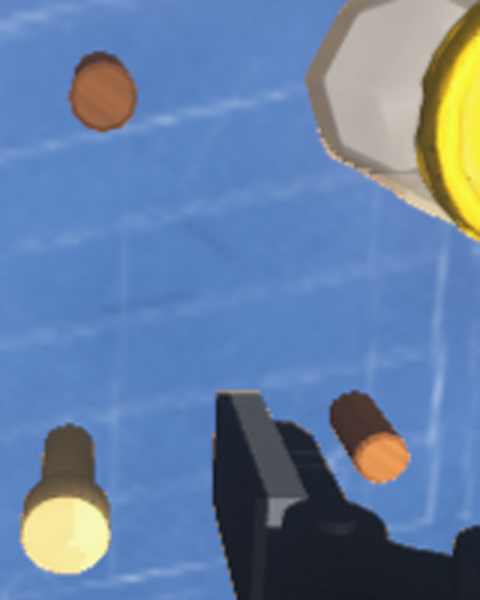

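Run:
```python
from h import *
move((564,71,33),90)
```

```text
row [0.1884 0.0157 0.5266] [-0.0001 -0.0002  0.0018] at [560.4  23.8 164.6] [-180.    -0.    90.3] gap 42.7 t 7.8
```

```bash
python3 -m jog '[[0.15,0.015,0.1,0,0,0],[0.189,0.015,0.2,0,0,0],[0.189,0.015,0.3,0,0,0],[0.189,0.015,0.4,0,0,0],[0.189,0.015,0.48,0,0,0],[0.189,0.015,0.527,0,0,0],[0.189,0.015,0.527,0,0,0],[0.189,0.015,0.527,0,0,0]]' ; python3 -c "
from h import *
w=r.snapshot('wrist');cv2.imwrite('pics/w12.png',w['pixels'][:,:,::-1]);move((564,71,33),90)"
```

```text
time: 8.6
tool_pos: [564.3, 70.4, 33.7]
tcp_rot: [180.0, -0.0, 90.3]
ft_force: [-0.4, -1.0, 0.7]
finger_gap: 42.6
row [ 0.0035 -0.0034  0.0055] [ 0.0006 -0.      0.0016] at [564.8  70.1  34.4] [179.9  -0.   90.3] gap 42.7 t 8.65
```

View pics/w12.png

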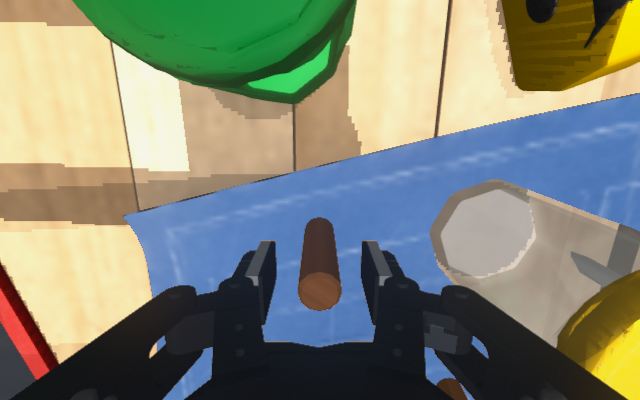

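```bash
python3 -c "
from h import *
w=r.snapshot('wrist');print(ray(w,320,291,70))"; python3 -m jog '[[0,0,0,0,0,0],[0,0,0,0,0,0],[0,0,0,0,0,0],[0,0,0,0,0,0],[0,0,0,0,0,0]]' 0 60;  python3 -m jog '[[0,0,-0.1,0,0,0],[0,0,-0.2,0,0,0],[0,0,-0.4,0,0,0],[0,0,-0.6,0,0,0],[0,0,-0.6,0,0,0]]' ; python3 -c "
from h import *
w=r.snapshot('wrist');cv2.imwrite('pics/w13.png',w['pixels'][:,:,::-1]);move((470.2,360,190),90)"
```

```text
[565.1807673   71.88752208  70.        ]
time: 9.2
tool_pos: [564.8, 69.6, 34.3]
tcp_rot: [179.9, -0.0, 90.2]
ft_force: [-0.7, -0.5, 6.7]
finger_gap: 16.3
time: 9.7
tool_pos: [568.8, 69.7, 192.6]
tcp_rot: [179.2, -0.0, 90.2]
ft_force: [1.4, 0.1, 0.6]
finger_gap: 16.6
row [ 1.1632 -0.3827 -0.0087] [ 0.0031 -0.0001  0.0014] at [567.1  69.6 188.7] [179.4  -0.   90.2] gap 16.5 t 9.75
```

View pics/w13.png

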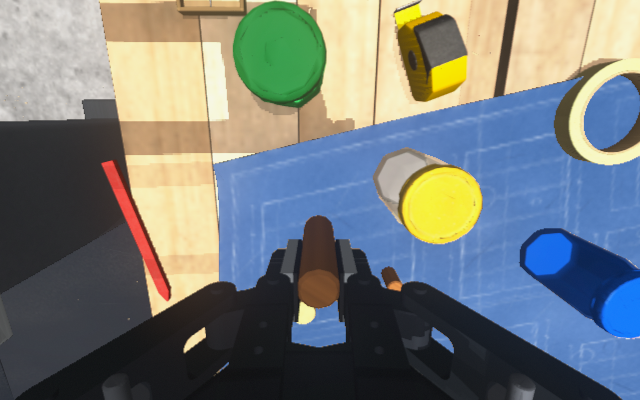

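```bash
python3 -m jog '[[0.15,-0.05,0,0,0,0],[0.3,-0.1,0,0,0,0],[0.5,-0.2,0,0,0,0],[0.7,-0.3,0,0,0,0],[0.85,-0.38,0,0,0,0],[0.95,-0.38,0,0,0,0],[0.95,-0.38,0,0,0,0],[0.95,-0.38,0,0,0,0]]' ; python3 -c "
from h import *
w=r.snapshot('wrist');cv2.imwrite('pics/w14.png',w['pixels'][:,:,::-1]);move((470.2,421.5,160),90)"
```

```text
time: 10.55
tool_pos: [467.0, 306.7, 181.7]
tcp_rot: [-179.9, 0.1, 90.4]
ft_force: [-0.1, -0.7, -0.1]
finger_gap: 16.2
row [0.4622 0.0133 0.087 ] [-0.0004  0.0004  0.0015] at [467.5 306.  181.9] [-1.799e+02  1.000e-01  9.030e+01] gap 16.6 t 10.6
```

View pics/w14.png

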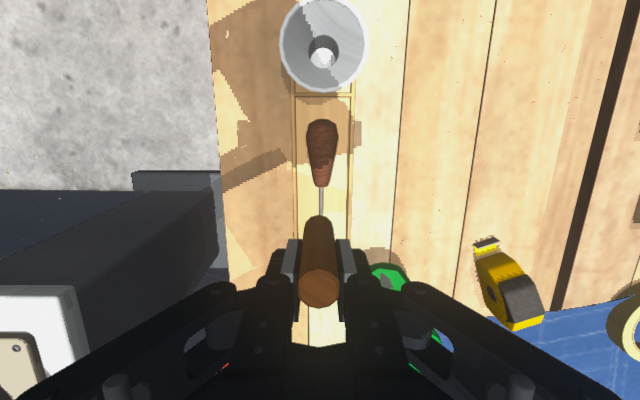

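Run:
```python
from h import *
w=r.snapshot('wrist');h=cv2.cvtColor(w["pixels"],cv2.COLOR_RGB2HSV)
m=cv2.inRange(h[0:100,260:390],(0,0,60),(180,45,255))
n,l,st,c=cv2.connectedComponentsWithStats(m);i=1+np.argmax(st[1:,4]);print(st[i])
u,v=260+st[i,0]+st[i,2]/2-.5, st[i,1]+st[i,3]/2-.5
print(u,v,ray(w,u,v,83))
for a in[(279.5,45),(367.5,45),(323,91)]:print(ray(w,*a,83).round(1))
s=r.sense()["tool_pos"];print(s)
print("pin top",ray(w,319.5,290,s[2]+36)-s)
```

```text
[  18    0  112  100 9133]
333.5 49.5 [477.5075953 419.4914234  83.       ]
[438.8 422.3  83. ]
[501.8 422.5  83. ]
[470.2 391.3  83. ]
[467.77499772 305.60800024 182.12817358]
pin top [-0.07746821  2.99580962 36.        ]
```

```bash
python3 -m jog '[[0.15,0.01,0.03,0,0,0],[0.3,0.01,0.06,0,0,0],[0.4,0.01,0.12,0,0,0],[0.458,0.0115,0.16,0,0,0],[0.458,0.0115,0.16,0,0,0],[0.458,0.0115,0.16,0,0,0]]' ; python3 -c "
from h import *
w=r.snapshot('wrist');cv2.imwrite('pics/w15.png',w['pixels'][:,:,::-1]);d=r.snapshot('side');crop(d,'s15',200,60,330,180,5);move((470.2,420.5,93),90)
print(ray(w,319.5,290,r.sense()['tool_pos'][2]+36)-r.sense()['tool_pos'])"
```

```text
time: 11.25
tool_pos: [470.6, 419.8, 142.6]
tcp_rot: [-180.0, 0.1, 90.2]
ft_force: [-0.2, -0.4, 0.8]
finger_gap: 16.5
row [ 0.0021 -0.0036  0.2031] [ 0.0002 -0.      0.0009] at [471.1 420.  143.8] [180.   -0.   90.2] gap 16.5 t 11.35
[-0.25996182  3.03755059 36.        ]
```

View pics/w15.png

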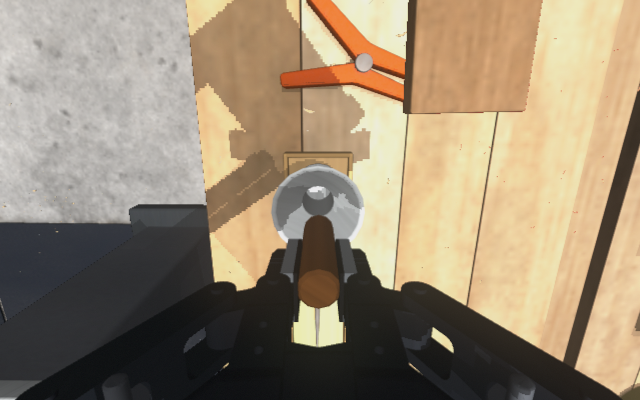

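View pics/s15.png

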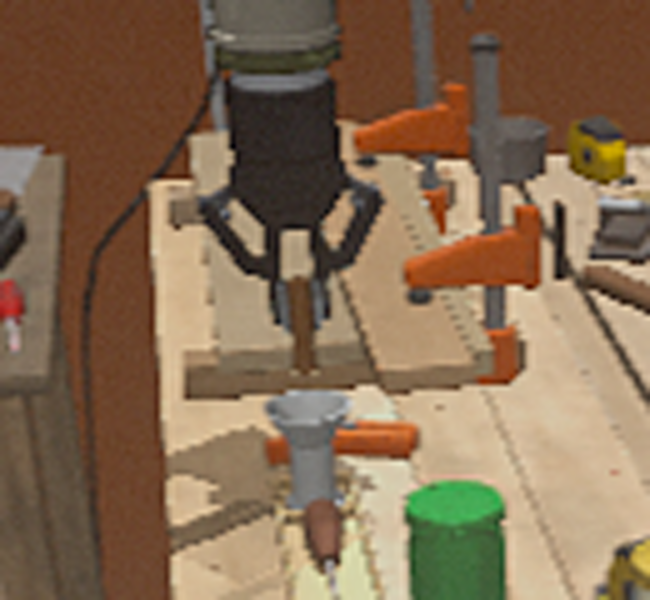

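Run:
```python
from h import *
w=r.snapshot('wrist')
for a in[(272,205),(363,205),(318,165)]:print(ray(w,*a,83).round(1))
```

```text
[438.7 428.2  83. ]
[501.9 428.4  83. ]
[470.6 456.3  83. ]
```

```bash
python3 -m jog '[[0.003,-0.003,0.05,0,0,0],[0.003,-0.003,0.1,0,0,0],[0.003,-0.003,0.15,0,0,0],[0.003,-0.003,0.19,0,0,0],[0.003,-0.003,0.205,0,0,0],[0.003,-0.003,0.205,0,0,0],[0.003,-0.003,0.205,0,0,0]]' ; python3 -c "
from h import *
w=r.snapshot('wrist');cv2.imwrite('pics/w16.png',w['pixels'][:,:,::-1]);move((470.2,420.5,93),90)"
```

```text
time: 12.1
tool_pos: [469.6, 422.1, 92.0]
tcp_rot: [180.0, -0.0, 90.3]
ft_force: [0.4, -0.0, -0.2]
finger_gap: 16.7
row [-0.0071  0.0016 -0.0022] [ 0.0003 -0.0002  0.0015] at [469.8 422.3  92.4] [180.   -0.   90.3] gap 16.4 t 12.15
```

View pics/w16.png

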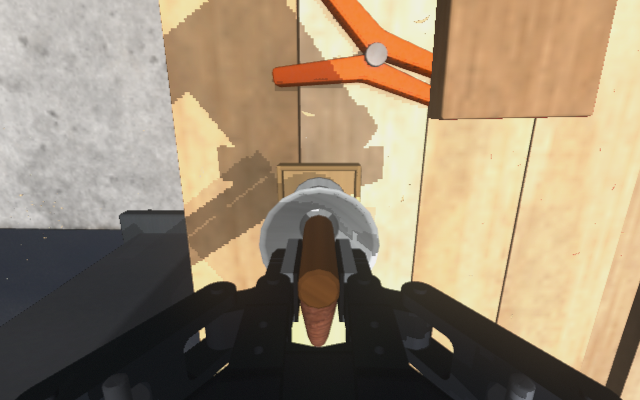

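```bash
python3 -m jog '[[-0.004,0.001,0.008,0,0,0],[-0.004,0.001,0.016,0,0,0],[-0.004,0.001,0.016,0,0,0],[-0.004,0.001,0.016,0,0,0]]'; python3 -m jog '[[0,0,0,0,0,0],[0,0,0,0,0,0],[0,0,0,0,0,0],[0,0,0,0,0,0]]' 0.45 ; python3 -c "
from h import *
w=r.snapshot('wrist');cv2.imwrite('pics/w17.png',w['pixels'][:,:,::-1]);d=r.snapshot('side');crop(d,'s17',200,60,330,180,5)"
```

```text
time: 12.55
tool_pos: [469.7, 420.9, 87.8]
tcp_rot: [-180.0, -0.0, 90.3]
ft_force: [0.2, -0.9, 0.7]
finger_gap: 16.6
time: 12.95
tool_pos: [469.7, 420.9, 87.8]
tcp_rot: [180.0, -0.0, 90.3]
ft_force: [-0.1, -0.4, 0.5]
finger_gap: 38.3
```

View pics/w17.png

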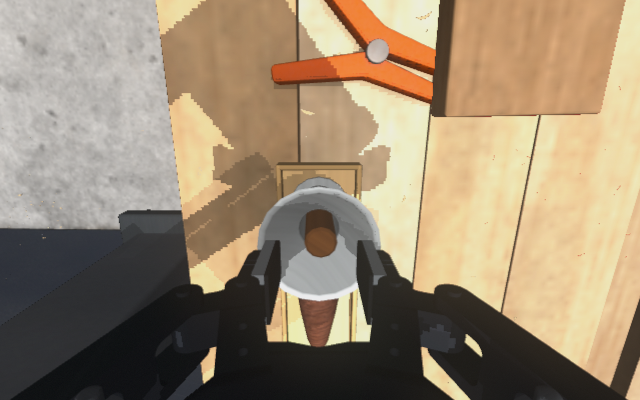

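View pics/s17.png

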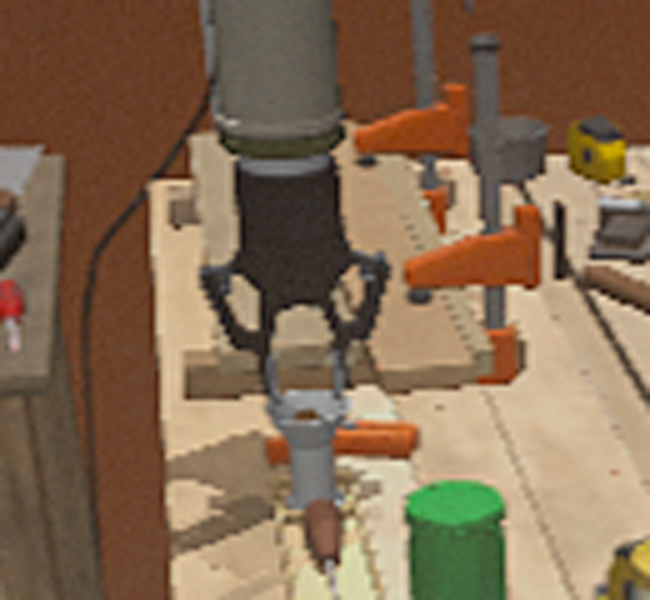

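```bash
python3 -m jog '[[0,0,-0.2,0,0,0],[0,0,-0.4,0,0,0],[-0.1,0.1,-0.5,0,0,0],[-0.3,0.2,-0.5,0,0,0],[-0.5,0.3,-0.5,0,0,0],[-0.65,0.4,-0.5,0,0,0],[-0.8,0.5,-0.5,0,0,0],[-0.95,0.6,-0.5,0,0,0],[-0.95,0.6,-0.5,0,0,0]]' 1 ; python3 -c "
from h import *
move((665,20,200),90)"
```

```text
time: 13.95
tool_pos: [623.4, 178.3, 212.6]
tcp_rot: [179.9, 0.1, 89.9]
ft_force: [0.3, 0.9, -0.6]
finger_gap: 85.6
row [-0.633   0.1672  0.052 ] [ 0.0003  0.0006 -0.0005] at [623.4 178.3 212.6] [1.799e+02 1.000e-01 8.990e+01] gap 85.6 t 13.95
```

```bash
python3 -m jog '[[-0.15,0.05,0,0,0,0],[-0.35,0.1,0,0,0,0],[-0.5,0.167,0,0,0,0],[-0.6,0.167,0.05,0,0,0],[-0.6,0.167,0.05,0,0,0],[-0.6,0.167,0.05,0,0,0]]' 1 ; python3 -c "
from h import *
w=r.snapshot('wrist');cv2.imwrite('pics/w18.png',w['pixels'][:,:,::-1])"
```

```text
time: 14.55
tool_pos: [662.7, 34.4, 199.7]
tcp_rot: [-179.9, -0.0, 90.2]
ft_force: [-0.5, 0.2, 0.1]
finger_gap: 85.2
```

View pics/w18.png

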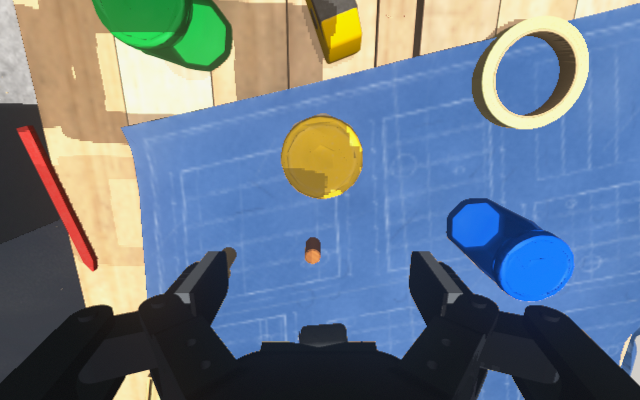

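Run:
```python
from h import *
w=r.snapshot('wrist');print(ray(w,321.5,156.5,112),[ray(w,u,157,112)[0].round(1) for u in(281,363)],[ray(w,321,v,112)[1].round(1) for v in(115,199)])
print("short",ray(w,313,257,40),"dog?",ray(w,222,265,62))
print("blue",ray(w,536,266,112))
p=ray(w,321.5,156.5,112);move((p[0],p[1],52),90)
```

```text
[664.95486856  73.55317013 112.        ] [np.float64(634.4), np.float64(696.3)] [np.float64(103.7), np.float64(40.3)]
short [657.31203262 -45.48798321  40.        ] dog? [565.20580066 -43.89467728  62.        ]
blue [845.01023532 -17.14869634 112.        ]
row [0.1509 0.008  0.5947] [ 0.0001 -0.0002  0.0018] at [663.1  35.7 200.6] [180.   -0.   90.3] gap 85.2 t 14.65
```

```bash
python3 -m jog '[[0.12,0.008,0.05,0,0,0],[0.145,0.008,0.1,0,0,0],[0.145,0.008,0.2,0,0,0],[0.145,0.008,0.25,0,0,0],[0.145,0.008,0.25,0,0,0]]' 1 ; python3 -c "
from h import *
w=r.snapshot('wrist');cv2.imwrite('pics/w19.png',w['pixels'][:,:,::-1]);move((665,72,52),90)"
```

```text
time: 15.15
tool_pos: [663.0, 71.3, 134.8]
tcp_rot: [-179.7, 0.0, 90.3]
ft_force: [-0.4, 0.6, -0.0]
finger_gap: 85.5
row [0.004  0.0048 0.3387] [-0.0008  0.      0.0017] at [664.   71.  136.7] [-179.9    0.    90.3] gap 85.3 t 15.2
```

View pics/w19.png

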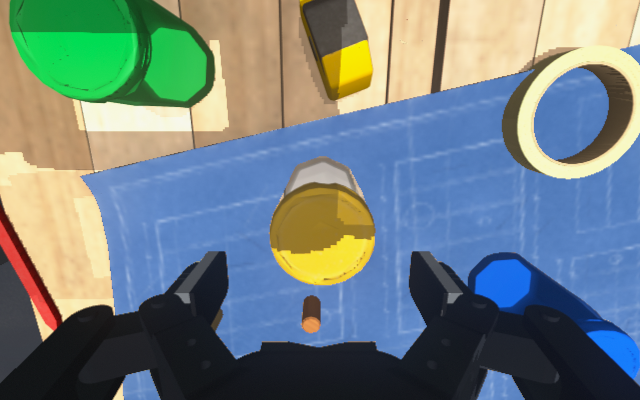

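```bash
python3 -m jog '[[0.004,0.004,0.08,0,0,0],[0.004,0.004,0.16,0,0,0],[0.004,0.004,0.24,0,0,0],[0.004,0.004,0.3,0,0,0],[0.004,0.004,0.335,0,0,0],[0.004,0.004,0.335,0,0,0]]' 1; python3 -m jog '[[0,0,0,0,0,0],[0,0,0,0,0,0],[0,0,0,0,0,0],[0,0,0,0,0,0],[0,0,0,0,0,0]]' 0 60; python3 -c "
from h import *
w=r.snapshot('wrist');cv2.imwrite('pics/w20.png',w['pixels'][:,:,::-1])
s=r.sense();print(s['tool_pos'])"
```

```text
time: 15.8
tool_pos: [665.4, 71.5, 53.1]
tcp_rot: [-179.9, 0.0, 90.3]
ft_force: [-0.1, -0.6, 0.7]
finger_gap: 85.6
time: 16.3
tool_pos: [667.4, 71.6, 56.2]
tcp_rot: [179.8, -0.0, 90.3]
ft_force: [-1.0, -0.8, 6.8]
finger_gap: 65.2
[667.38244007  71.5660962   56.22733273]
```

View pics/w20.png

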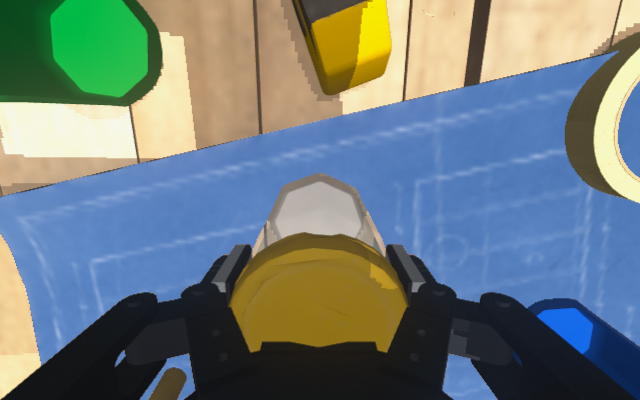

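```bash
python3 -m jog '[[0,0,0,0,0,0],[0,0,0,0,0,0],[0,0,0,0,0,0]]' 0 80; python3 -m jog '[[0,0,-0.04,0,0,0],[0,0,-0.1,0,0,0],[0,0,-0.2,0,0,0],[0,0,-0.35,0,0,0],[0,0,-0.5,0,0,0],[0,0,-0.5,0,0,0]]' ;python3 -c "
from h import *
w=r.snapshot('wrist');cv2.imwrite('pics/w21.png',w['pixels'][:,:,::-1]);d=r.snapshot('side');cv2.imwrite('pics/s21.png',d['pixels'][:,:,::-1])
move((471.6,-292.5,180),90)"
```

```text
time: 16.65
tool_pos: [667.4, 71.6, 56.4]
tcp_rot: [179.8, -0.0, 90.3]
ft_force: [-0.6, -0.9, 7.6]
finger_gap: 64.6
time: 17.25
tool_pos: [670.0, 71.8, 188.2]
tcp_rot: [179.3, -0.0, 90.3]
ft_force: [2.0, -0.6, -2.4]
finger_gap: 64.7
row [-1.4529e+00 -7.8790e-01  1.4000e-03] [ 0.0011 -0.      0.0014] at [666.9  71.6 181. ] [179.8  -0.   90.3] gap 64.2 t 17.35
```

View pics/s21.png

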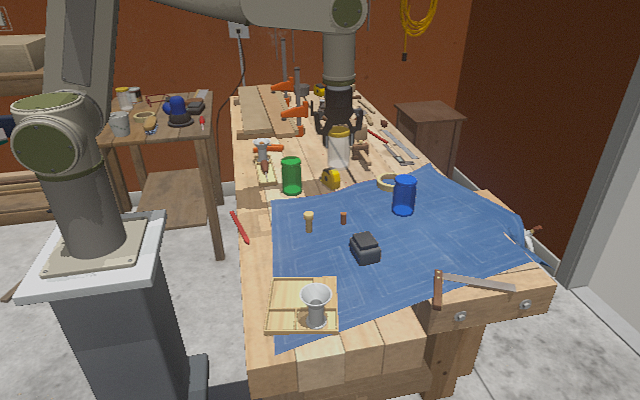

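View pics/w21.png

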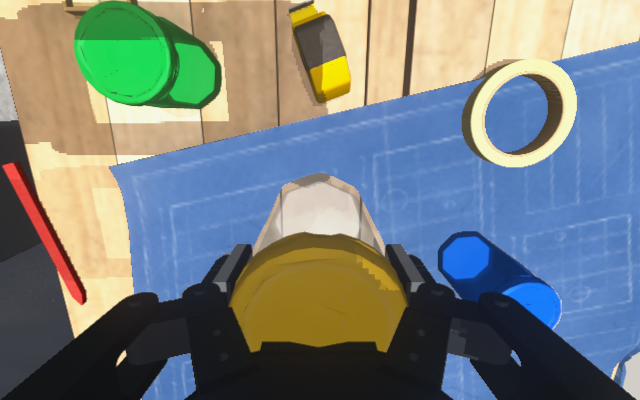

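```bash
python3 -m jog '[[-0.1,-0.05,0,0,0,0],[-0.2,-0.1,0,0,0,0],[-0.35,-0.2,0,0,0,0],[-0.5,-0.3,0,0,0,0],[-0.65,-0.4,0,0,0,0],[-0.75,-0.4,0,0,0,0],[-0.75,-0.4,0,0,0,0]]'; python3 -m jog '[[-0.1,-0.08,0,0,0,0],[-0.25,-0.16,0,0,0,0],[-0.4,-0.25,0,0,0,0],[-0.55,-0.35,0,0,0,0],[-0.65,-0.38,0,0,0,0],[-0.7,-0.388,0,0,0,0],[-0.7,-0.388,0,0,0,0],[-0.7,-0.388,0,0,0,0]]' ;python3 -c "
from h import *
w=r.snapshot('wrist');cv2.imwrite('pics/w22.png',w['pixels'][:,:,::-1]);d=r.snapshot('side');crop(d,'s22',220,180,380,360,4);d=r.snapshot('top');crop(d,'t22',360,160,500,290,5)
move((471.6,-292.5,180),90)"
```

```text
time: 18.05
tool_pos: [564.5, -119.4, 176.6]
tcp_rot: [-179.8, 0.0, 90.0]
ft_force: [0.9, 1.1, -3.9]
finger_gap: 64.0
time: 18.85
tool_pos: [470.8, -290.6, 177.9]
tcp_rot: [-179.9, -0.1, 90.3]
ft_force: [0.8, 0.7, -4.2]
finger_gap: 64.5
row [-0.0084  0.0018 -0.0057] [-0.0002 -0.0003  0.002 ] at [ 471.1 -290.4  178.6] [-180.    -0.    90.4] gap 64.1 t 19.0
```

View pics/s22.png

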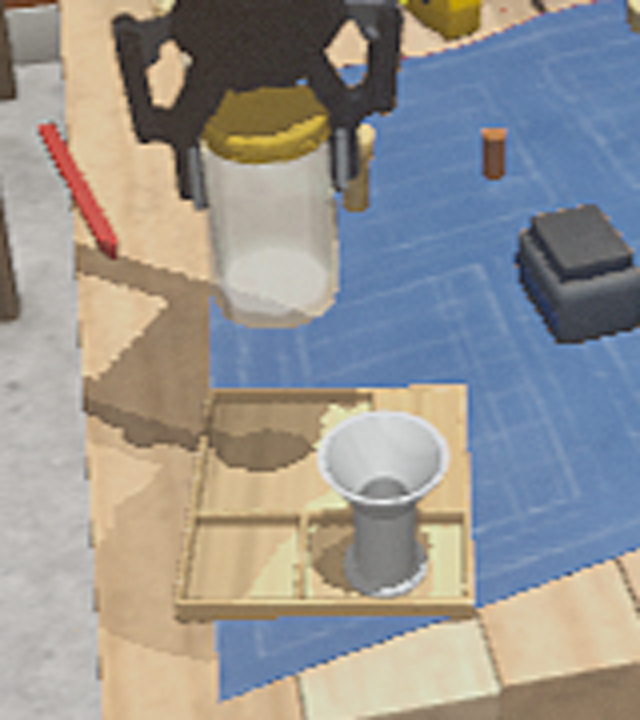

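View pics/w22.png

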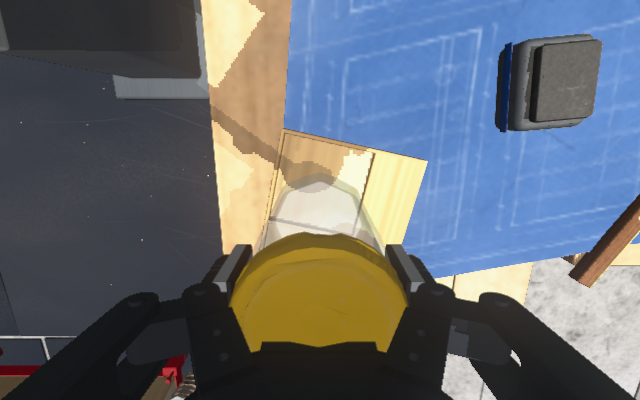

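View pics/t22.png

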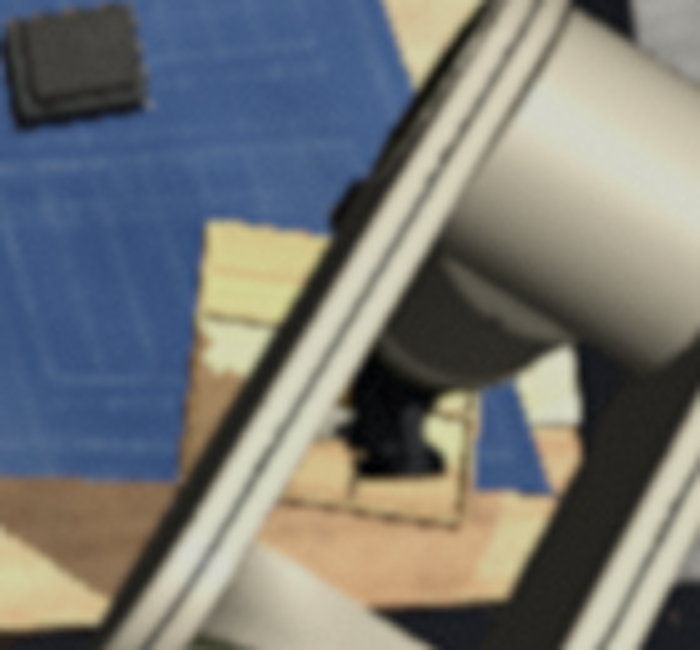

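Run:
```python
from h import *
w=r.snapshot('wrist');crop(w,"w23",200,110,460,300,3)
for u,v in[(283,129),(427.5,160),(375,149)]:print(ray(w,u,v,14).round(1))
s=r.sense()["tool_pos"]
print("jar foot far edge y",ray(w,318,175,s[2]-56).round(1),s)
```

```text
[ 436.  -235.9   14. ]
[ 580.6 -265.5   14. ]
[ 527.1 -254.8   14. ]
jar foot far edge y [ 470.5 -259.9  122.8] [ 471.15998806 -290.60488229  178.80070401]
```

View pics/w23.png

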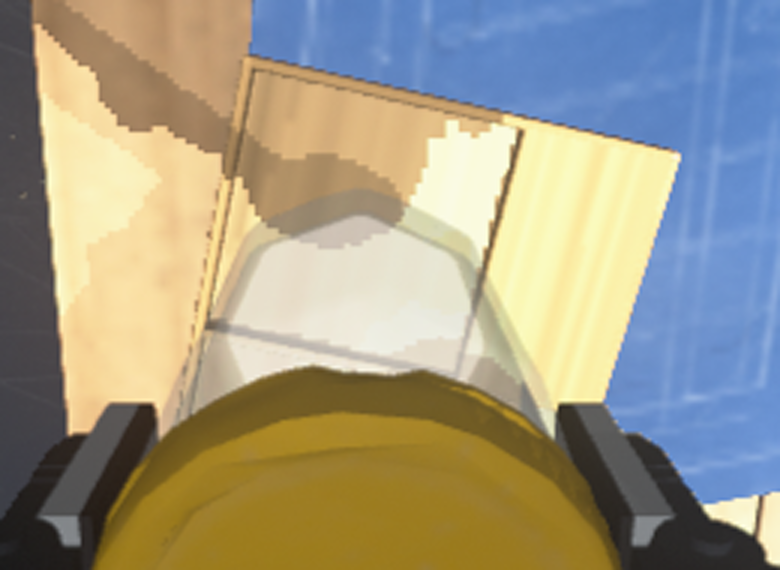

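```bash
python3 -m jog '[[-0.012,0.006,0.08,0,0,0],[-0.012,0.006,0.18,0,0,0],[-0.012,0.006,0.28,0,0,0],[-0.012,0.006,0.36,0,0,0],[-0.012,0.006,0.42,0,0,0],[-0.012,0.006,0.445,0,0,0],[-0.012,0.006,0.455,0,0,0],[-0.012,0.006,0.455,0,0,0],[-0.012,0.006,0.455,0,0,0]]';python3 -c "
from h import *
w=r.snapshot('wrist');cv2.imwrite('pics/w24.png',w['pixels'][:,:,::-1]);d=r.snapshot('side');crop(d,'s24',220,180,380,360,4)
move((472.7,-293.7,62),90)"
```

```text
time: 19.95
tool_pos: [473.0, -295.4, 66.6]
tcp_rot: [179.9, 0.1, 90.3]
ft_force: [-0.4, 1.3, -3.9]
finger_gap: 64.5
row [ 0.0067 -0.0006  0.0178] [0.0005 0.0004 0.0014] at [ 472.9 -295.4   66.5] [1.799e+02 1.000e-01 9.030e+01] gap 64.4 t 20.05
```

View pics/s24.png

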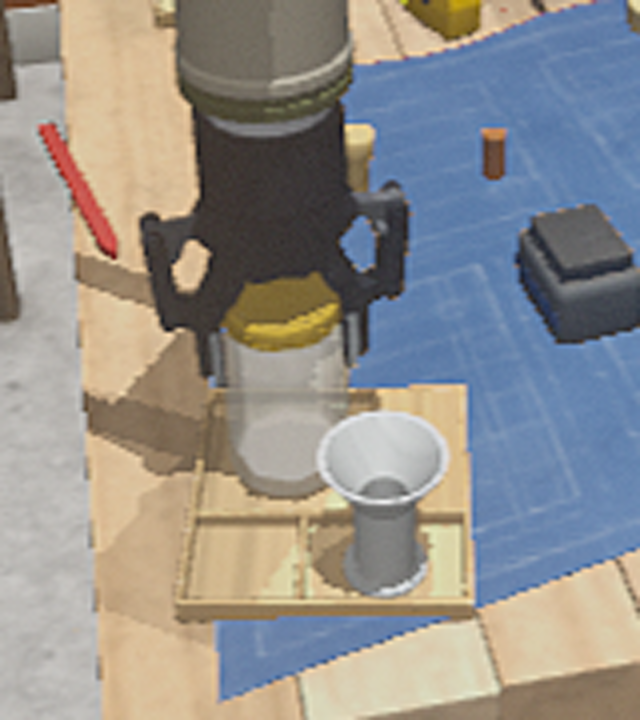

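View pics/w24.png

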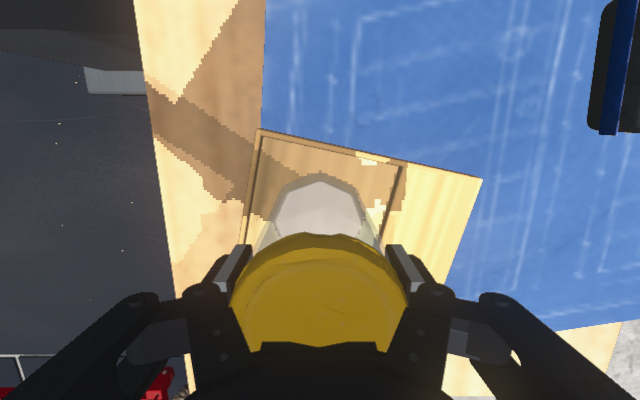

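```bash
python3 -m jog '[[0.006,0.002,0.008,0,0,0],[0.006,0.002,0.014,0,0,0],[0.006,0.002,0.018,0,0,0],[0.006,0.002,0.018,0,0,0]]'; python3 -m jog '[[0,0,0,0,0,0],[0,0,0,0,0,0],[0,0,0,0,0,0],[0,0,0,0,0,0],[0,0,0,0,0,0]]' 1;python3 -m jog '[[0,0,-0.1,0,0,0],[0,0,-0.2,0,0,0],[0,0,-0.35,0,0,0],[0,0,-0.5,0,0,0],[0,0,-0.5,0,0,0]]'; python3 -c "
from h import *
w=r.snapshot('wrist');cv2.imwrite('pics/w25.png',w['pixels'][:,:,::-1]);d=r.snapshot('side');crop(d,'s25',220,180,380,360,4)
move((550,-110,170),90)"
```

```text
time: 20.45
tool_pos: [472.8, -293.4, 61.5]
tcp_rot: [180.0, 0.0, 90.3]
ft_force: [-3.1, 1.2, 3.5]
finger_gap: 64.4
time: 20.95
tool_pos: [472.7, -293.4, 60.8]
tcp_rot: [180.0, 0.0, 90.3]
ft_force: [-0.4, 0.1, 0.1]
finger_gap: 85.3
time: 21.45
tool_pos: [475.6, -295.5, 192.8]
tcp_rot: [179.5, 0.4, 90.3]
ft_force: [0.7, -0.5, 0.6]
finger_gap: 85.4
row [0.7342 0.3096 0.0679] [0.0007 0.0006 0.0014] at [ 473.4 -293.9  187.1] [1.799e+02 1.000e-01 9.030e+01] gap 85.5 t 21.55
```

View pics/s25.png

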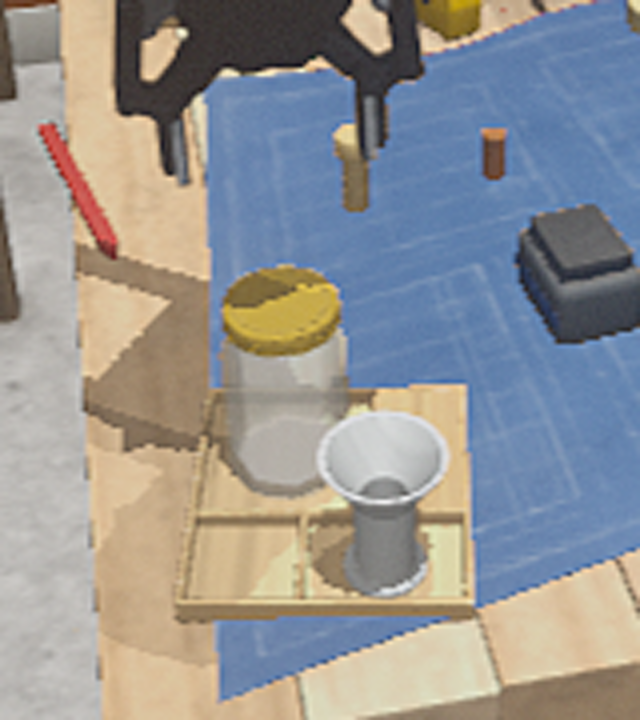

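View pics/w25.png

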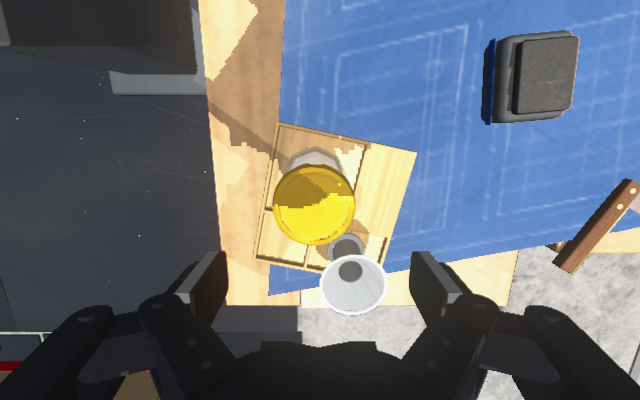

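```bash
python3 -m jog '[[0.15,0.06,0,0,0,0],[0.3,0.12,0,0,0,0],[0.5,0.2,0,0,0,0],[0.65,0.32,0,0,0,0],[0.8,0.32,0,0,0,0],[0.9,0.32,0.15,0,0,0],[0.934,0.323,0.25,0,0,0],[0.934,0.323,0.3,0,0,0],[0.934,0.323,0.3,0,0,0]]' 0.6;  python3 -c "
from h import *
w=r.snapshot('wrist');cv2.imwrite('pics/w26.png',w['pixels'][:,:,::-1])
move((554,-60,35),90)"
```

```text
time: 22.45
tool_pos: [549.8, -59.2, 107.2]
tcp_rot: [-179.6, -0.1, 90.3]
ft_force: [0.0, 0.3, 0.0]
finger_gap: 51.6
row [-0.0006  0.012   0.2976] [-0.001  -0.0001  0.0013] at [551.2 -59.9 109.4] [-179.8   -0.    90.2] gap 50.6 t 22.5
```

View pics/w26.png

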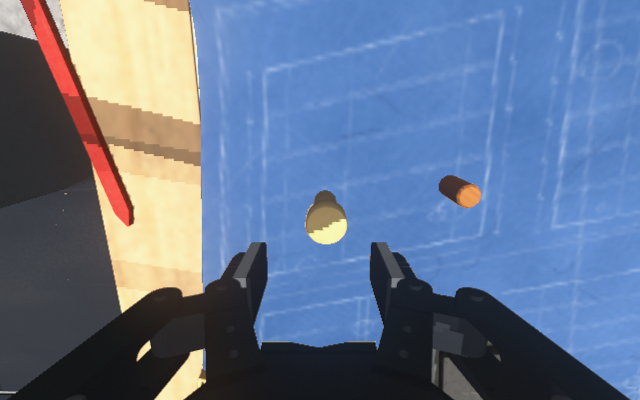

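Run:
```python
from h import *
w=r.snapshot('wrist');print(ray(w,326.5,224,62),"short",ray(w,468,195,40));move((554,-60,35),90)
```

```text
[556.26580659 -60.57176686  62.        ] short [657.95272199 -46.15638311  40.        ]
row [0.0013 0.0066 0.304 ] [-0.0001  0.0001  0.0012] at [552.4 -60.3 111. ] [-180.     0.    90.2] gap 51.2 t 22.55
```

```bash
python3 -m jog '[[-0.002,0.01,0.08,0,0,0],[-0.002,0.01,0.16,0,0,0],[-0.002,0.01,0.24,0,0,0],[-0.002,0.01,0.28,0,0,0],[-0.002,0.01,0.304,0,0,0],[-0.002,0.01,0.304,0,0,0],[-0.002,0.01,0.304,0,0,0]]'; python3 -m jog '[[0,0,0,0,0,0],[0,0,0,0,0,0],[0,0,0,0,0,0],[0,0,0,0,0,0],[0,0,0,0,0,0]]' 0 50;python3 -m jog '[[0,0,-0.05,0,0,0],[0,0,-0.15,0,0,0],[0,0,-0.35,0,0,0],[0,0,-0.5,0,0,0],[0,0,-0.6,0,0,0]]'; python3 -c "
from h import *
w=r.snapshot('wrist');cv2.imwrite('pics/w27.png',w['pixels'][:,:,::-1]);d=r.snapshot('side');crop(d,'s27',220,100,380,280,4)
move((432,-371,180),152)"
```

```text
time: 23.25
tool_pos: [555.7, -60.3, 36.0]
tcp_rot: [179.9, 0.0, 90.2]
ft_force: [-0.1, 0.1, 0.3]
finger_gap: 51.1
time: 23.75
tool_pos: [555.5, -60.1, 36.0]
tcp_rot: [179.9, 0.0, 90.3]
ft_force: [-1.2, -0.5, 5.9]
finger_gap: 24.8
time: 24.25
tool_pos: [556.2, -60.1, 189.6]
tcp_rot: [179.7, 0.1, 90.3]
ft_force: [0.8, 0.5, -1.6]
finger_gap: 24.8
row [-1.2397 -0.5094  0.042 ] [ 0.0023  0.0021 -0.343 ] at [557.8 -60.5 191.1] [1.795e+02 1.000e-01 9.030e+01] gap 24.9 t 24.35
```

View pics/s27.png

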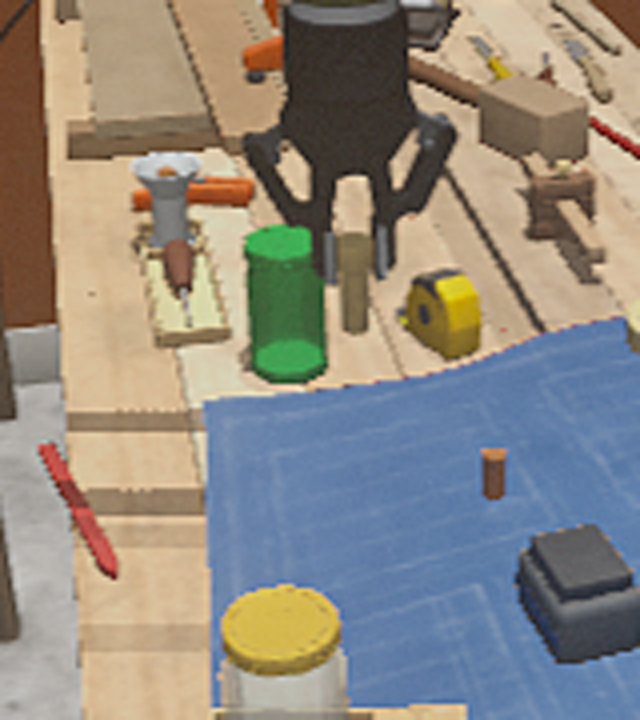

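View pics/w27.png

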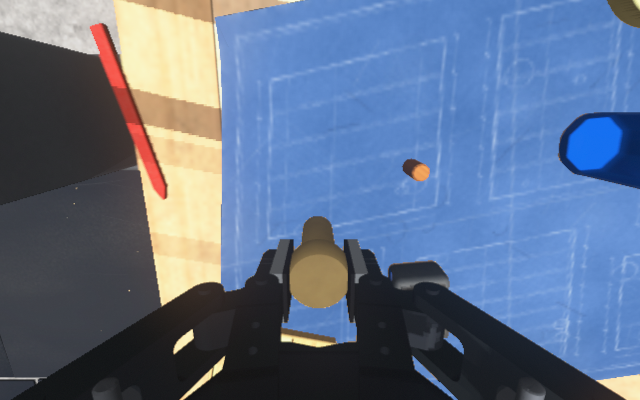

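```bash
python3 -m jog '[[-0.1,-0.04,0,0,0,-0.043],[-0.2,-0.08,0,0,0,-0.086],[-0.3,-0.13,0,0,0,-0.129],[-0.4,-0.18,0,0,0,-0.172],[-0.5,-0.23,0,0,0,-0.215],[-0.6,-0.27,0,0,0,-0.258],[-0.7,-0.31,0,0,0,-0.301],[-0.8,-0.35,0,0,0,-0.343],[-0.85,-0.37,0,0,0,-0.343],[-0.85,-0.37,0,0,0,-0.343]]';python3 -c "
from h import *
move((432,-371,185),152)"
```

```text
time: 25.35
tool_pos: [462.3, -273.8, 184.0]
tcp_rot: [-180.0, -0.1, 151.6]
ft_force: [0.7, 0.3, -2.1]
finger_gap: 24.8
row [-0.078  -0.3996 -0.0042] [-0.     -0.0004 -0.0021] at [ 462.3 -273.8  184. ] [-1.800e+02 -1.000e-01  1.516e+02] gap 24.8 t 25.35
```

```bash
python3 -m jog '[[-0.02,-0.1,0,0,0,-0.002],[-0.04,-0.2,0,0,0,-0.002],[-0.06,-0.3,0,0,0,-0.002],[-0.078,-0.4,0.03,0,0,-0.002],[-0.078,-0.4,0.06,0,0,-0.002],[-0.078,-0.4,0.06,0,0,-0.002],[-0.078,-0.4,0.06,0,0,-0.002]]';python3 -c "
from h import *
w=r.snapshot('wrist');cv2.imwrite('pics/w28.png',w['pixels'][:,:,::-1]);d=r.snapshot('side');crop(d,'s28',200,180,360,360,4)
move((432,-371,45),152)"
```

```text
time: 26.05
tool_pos: [434.0, -368.8, 169.2]
tcp_rot: [179.9, -0.1, 152.3]
ft_force: [-0.0, 0.1, -1.1]
finger_gap: 25.0
row [ 0.0049 -0.0106  0.5001] [0.0001 0.0001 0.0022] at [ 434.3 -369.2  170. ] [180.    0.  152.4] gap 24.8 t 26.15
```

View pics/s28.png

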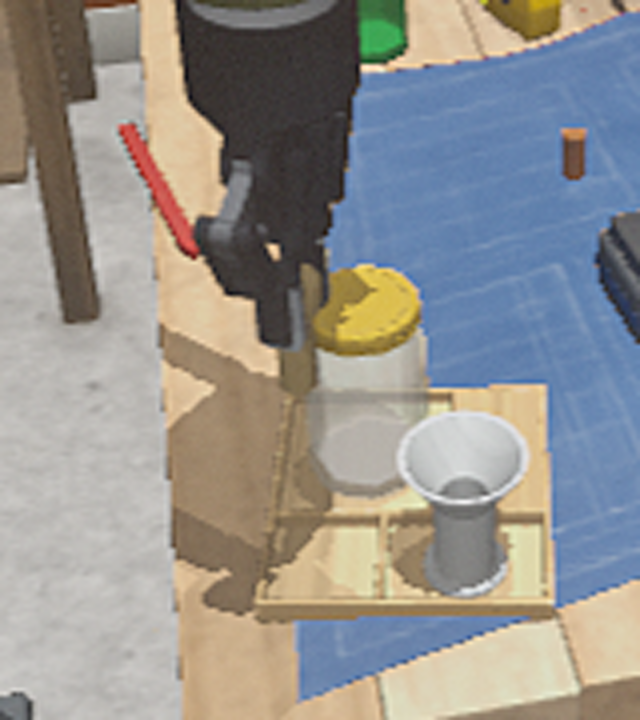

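View pics/w28.png

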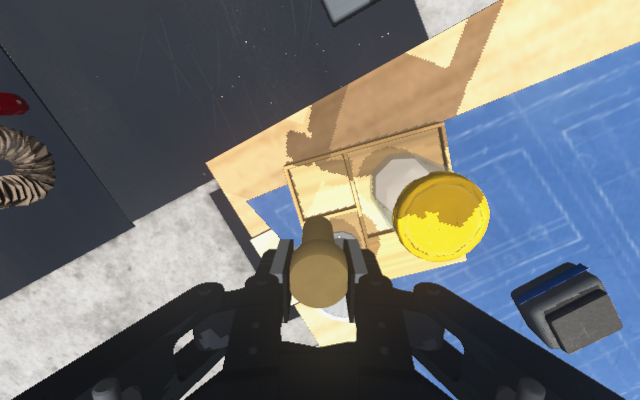

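Run:
```python
from h import *
w=r.snapshot('wrist');crop(w,"w29",260,110,420,260,5)
for u,v in[(286,166),(443,124),(346,153)]:print(ray(w,u,v,14).round(1))
```

```text
[ 402.  -388.3   14. ]
[ 436. -237.   14.]
[ 417.9 -330.4   14. ]
```

View pics/w29.png

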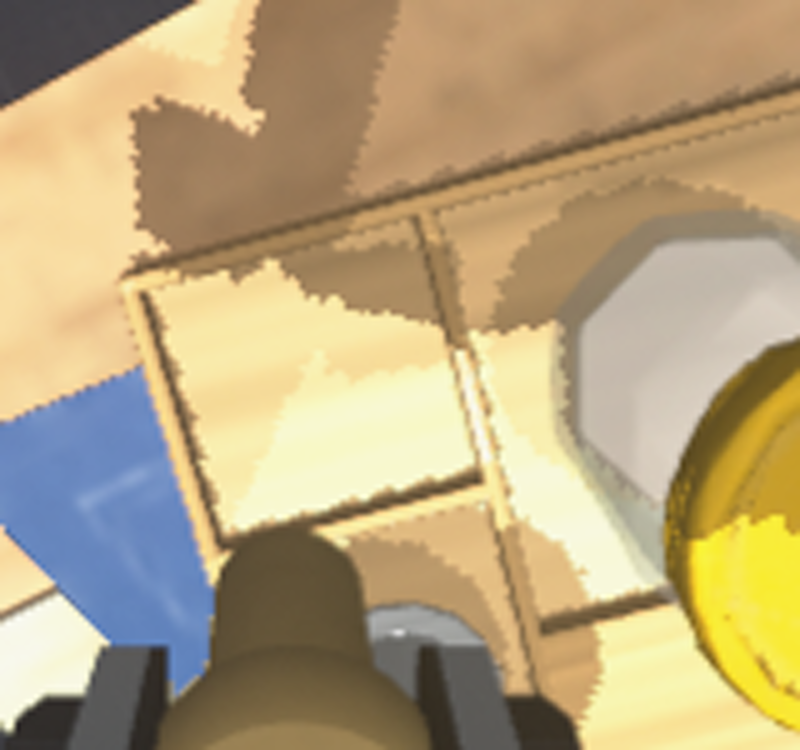

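```bash
python3 -m jog '[[0.002,-0.003,0.1,0,0,0],[0.002,-0.003,0.2,0,0,0],[0.002,-0.003,0.3,0,0,0],[0.002,-0.003,0.4,0,0,0],[0.002,-0.003,0.45,0,0,0],[0.002,-0.003,0.48,0,0,0],[0.002,-0.003,0.495,0,0,0],[0.002,-0.003,0.495,0,0,0]]';python3 -c "
from h import *
w=r.snapshot('wrist');cv2.imwrite('pics/w30.png',w['pixels'][:,:,::-1]);d=r.snapshot('side');crop(d,'s30',200,180,360,360,4)
move((433.5,-370,42),152)"
```

```text
time: 27.0
tool_pos: [433.2, -371.1, 46.7]
tcp_rot: [-180.0, 0.1, 152.4]
ft_force: [0.2, -0.2, -0.8]
finger_gap: 25.1
row [0.0026 0.0049 0.0212] [-0.0002  0.0006  0.002 ] at [ 433.5 -371.4   47.3] [-1.800e+02  1.000e-01  1.524e+02] gap 24.6 t 27.1
```

View pics/s30.png

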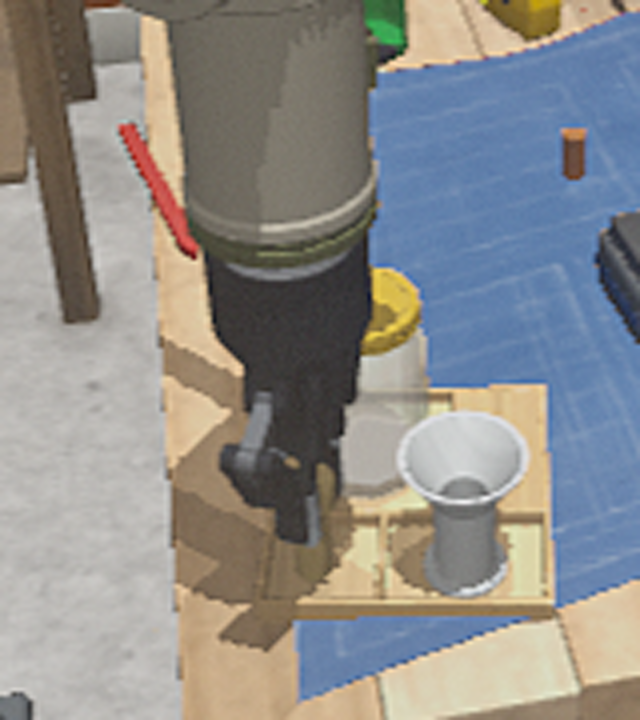

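View pics/w30.png

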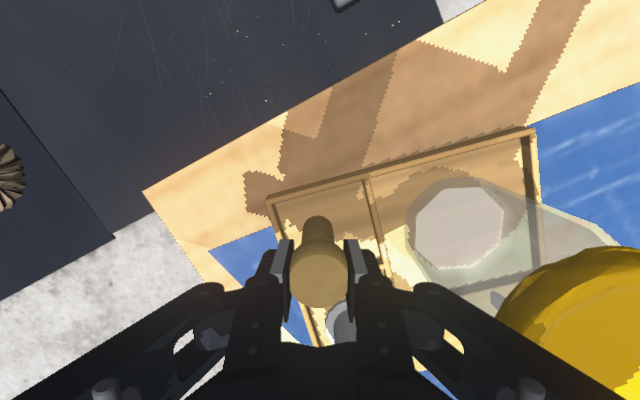

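```bash
python3 -m jog '[[0.002,0.004,0.008,0,0,0],[0.002,0.004,0.016,0,0,0],[0.002,0.004,0.022,0,0,0],[0.002,0.004,0.022,0,0,0]]'; python3 -m jog '[[0,0,0,0,0,0],[0,0,0,0,0,0],[0,0,0,0,0,0],[0,0,0,0,0,0]]' 0.45;python3 -m jog '[[0,0,-0.1,0,0,0],[0,0,-0.2,0,0,0],[0,0,-0.4,0,0,0],[0,0,-0.6,0,0,0],[0,0,-0.6,0,0,0]]'; python3 -c "
from h import *
w=r.snapshot('wrist');cv2.imwrite('pics/w31.png',w['pixels'][:,:,::-1]);d=r.snapshot('side');crop(d,'s31',200,180,360,360,4)
move((657,-46,190),90)"
```

```text
time: 27.5
tool_pos: [433.1, -370.2, 41.1]
tcp_rot: [-180.0, 0.1, 152.4]
ft_force: [-0.8, -1.6, 2.6]
finger_gap: 25.2
time: 27.9
tool_pos: [432.8, -369.5, 40.4]
tcp_rot: [180.0, -0.0, 152.4]
ft_force: [-1.2, -0.7, 0.4]
finger_gap: 38.6
time: 28.4
tool_pos: [436.1, -372.6, 199.6]
tcp_rot: [-179.8, 0.7, 152.4]
ft_force: [0.4, -0.8, 1.5]
finger_gap: 38.6
row [-0.1895  1.5633  0.0091] [0.0004 0.0012 0.3465] at [ 433.8 -370.3  192.5] [-179.9    0.2  152.4] gap 38.2 t 28.5
```

View pics/s31.png

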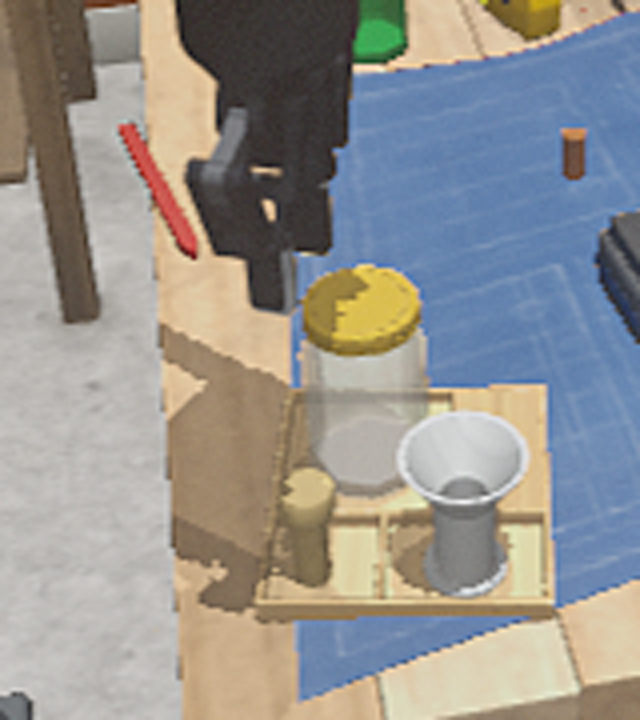

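View pics/w31.png

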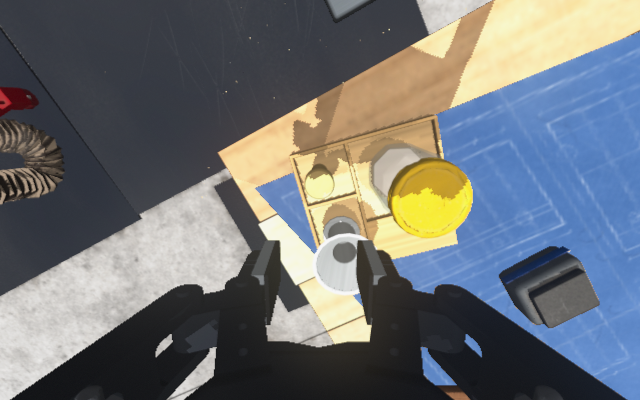

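```bash
python3 -m jog '[[0,0.1,0,0,0,0.043],[0,0.2,0,0,0,0.086],[0,0.3,0,0,0,0.129],[0,0.45,0,0,0,0.172],[0,0.6,0,0,0,0.215],[-0.05,0.75,0,0,0,0.258],[-0.1,0.9,0,0,0,0.301],[-0.1,1,0,0,0,0.3465],[-0.1,1,0,0,0,0.3465]]' 0.5;python3 -c "
from h import *
move((655,-75,160),90)"
```

```text
time: 29.4
tool_pos: [571.1, -156.1, 187.7]
tcp_rot: [-179.8, -0.2, 89.9]
ft_force: [-0.1, 0.1, -0.5]
finger_gap: 42.7
row [0.3247 0.3356 0.1105] [-0.0011 -0.0008 -0.0006] at [ 571.1 -156.1  187.7] [-179.8   -0.2   89.9] gap 42.7 t 29.4
```

```bash
python3 -m jog '[[0.12,0.12,0,0,0,0],[0.22,0.24,0,0,0,0],[0.3,0.335,0.1,0,0,0],[0.325,0.335,0.2,0,0,0],[0.325,0.335,0.25,0,0,0],[0.325,0.335,0.25,0,0,0],[0.325,0.335,0.25,0,0,0]]' 0.5;python3 -c "
from h import *
w=r.snapshot('wrist');cv2.imwrite('pics/w32.png',w['pixels'][:,:,::-1])
move((656,-46,18),90)"
```

```text
time: 30.1
tool_pos: [654.0, -79.6, 128.0]
tcp_rot: [-179.9, 0.0, 90.0]
ft_force: [0.2, -0.0, -0.1]
finger_gap: 42.8
row [0.1351 0.0041 0.4447] [ 0.0004  0.0001 -0.0003] at [654.8 -79.7 129.2] [179.9   0.   90. ] gap 42.3 t 30.15
```

View pics/w32.png

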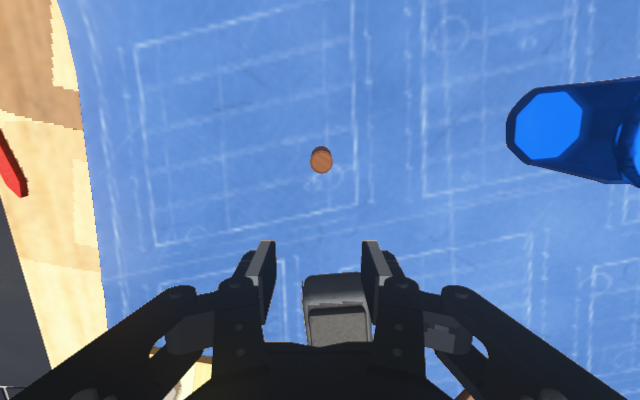

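Run:
```python
from h import *
w=r.snapshot('wrist');P=w["pixels"];h=cv2.cvtColor(P,cv2.COLOR_RGB2HSV)
m=cv2.inRange(h[140:180,300:345],(3,90,120),(20,255,255));n,l,st,c=cv2.connectedComponentsWithStats(m);i=1+np.argmax(st[1:,4]);u,v=c[i]+[300,140];print(u,v,st[i])
p=ray(w,u,v,40);print(p)
bat=(337,325);print("battery top",ray(w,*bat,58),ray(w,337,278,58))
move((p[0],p[1]-1,18),90)
```

```text
319.53727506426736 160.91259640102828 [  9  10  22  23 389]
[655.69023178 -45.0241674   40.        ]
battery top [ 669.96332205 -177.83571075   58.        ] [ 669.28137246 -134.40523503   58.        ]
row [1.348e-01 4.000e-04 4.474e-01] [ 0.0007  0.0002 -0.0003] at [655.3 -79.7 129.9] [179.9   0.   89.9] gap 43.0 t 30.2
```

```bash
python3 -m jog '[[0.1,0.001,0.08,0,0,0],[0.135,0.001,0.16,0,0,0],[0.135,0.001,0.26,0,0,0],[0.135,0.001,0.36,0,0,0],[0.135,0.001,0.42,0,0,0],[0.135,0.001,0.448,0,0,0],[0.135,0.001,0.448,0,0,0],[0.135,0.001,0.448,0,0,0]]';python3 -c "
from h import *
w=r.snapshot('wrist');cv2.imwrite('pics/w33.png',w['pixels'][:,:,::-1]);s=r.sense()['tool_pos'];print(s,ray(w,320,292,40))"
```

```text
time: 31.0
tool_pos: [656.0, -45.2, 17.6]
tcp_rot: [179.9, 0.0, 90.0]
ft_force: [0.3, -0.2, -0.3]
finger_gap: 42.5
[656.25529709 -45.13475306  17.86680553] [656.4773512  -52.33084852  40.        ]
```

View pics/w33.png

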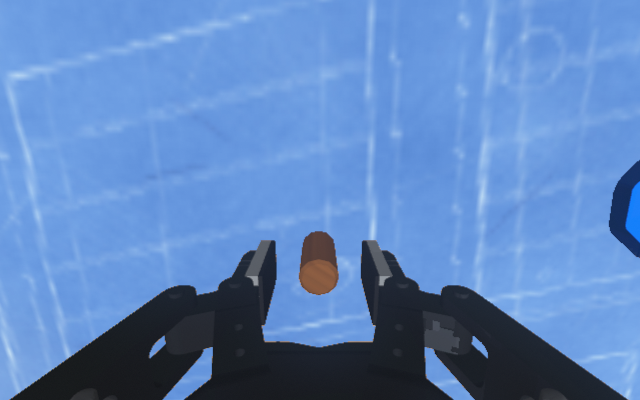

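```bash
python3 -c "
from h import *
w=r.snapshot('wrist');print(ray(w,319,277,40))"; python3 -m jog '[[0,0,0,0,0,0],[0,0,0,0,0,0],[0,0,0,0,0,0],[0,0,0,0,0,0],[0,0,0,0,0,0]]' 0 50;python3 -m jog '[[0,0,-0.05,0,0,0],[0,0,-0.15,0,0,0],[0,0,-0.35,0,0,0],[0,0,-0.55,0,0,0],[0,0,-0.7,0,0,0],[0,0,-0.7,0,0,0]]'; python3 -c "
from h import *
w=r.snapshot('wrist');cv2.imwrite('pics/w34.png',w['pixels'][:,:,::-1])
move((509.5,-381,190),90)"
```

```text
[656.25643997 -44.93009087  40.        ]
time: 31.6
tool_pos: [655.6, -44.9, 17.1]
tcp_rot: [179.9, 0.0, 90.0]
ft_force: [-0.8, -0.6, 6.2]
finger_gap: 16.1
time: 32.2
tool_pos: [658.9, -45.3, 200.6]
tcp_rot: [179.3, 0.1, 90.0]
ft_force: [0.7, 0.7, -0.3]
finger_gap: 16.2
row [-1.3438 -0.592   0.0235] [ 0.0027  0.0004 -0.    ] at [657.5 -45.1 196.7] [1.795e+02 1.000e-01 9.000e+01] gap 16.1 t 32.25
```

View pics/w34.png

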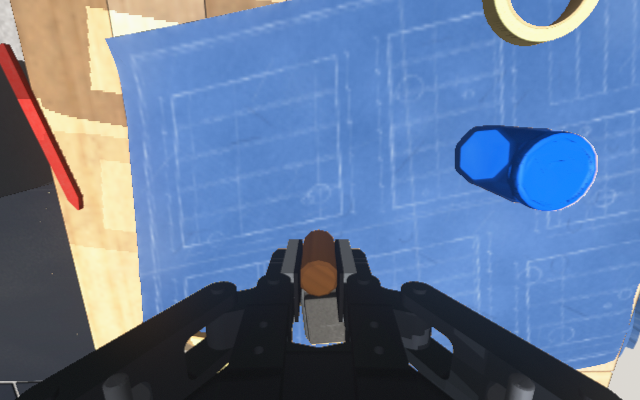

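```bash
python3 -m jog '[[-0.12,-0.05,0,0,0,0],[-0.25,-0.1,0,0,0,0],[-0.4,-0.2,0,0,0,0],[-0.55,-0.3,0,0,0,0],[-0.7,-0.35,0,0,0,0],[-0.7,-0.35,0,0,0,0]]'; python3 -m jog '[[-0.12,-0.05,0,0,0,0],[-0.25,-0.1,0,0,0,0],[-0.4,-0.18,0,0,0,0],[-0.55,-0.24,0,0,0,0],[-0.64,-0.24,0.05,0,0,0],[-0.645,-0.242,0.11,0,0,0],[-0.645,-0.242,0.11,0,0,0],[-0.645,-0.242,0.11,0,0,0]]'; python3 -c "
from h import *
w=r.snapshot('wrist');cv2.imwrite('pics/w35.png',w['pixels'][:,:,::-1]);d=r.snapshot('side');crop(d,'s35',220,180,380,360,4)
move((509.5,-382,165),90)"
```

```text
time: 32.85
tool_pos: [564.7, -223.8, 189.7]
tcp_rot: [-179.8, 0.0, 89.7]
ft_force: [0.1, 0.1, 0.3]
finger_gap: 16.1
time: 33.65
tool_pos: [506.7, -379.1, 162.1]
tcp_rot: [-179.9, -0.1, 90.0]
ft_force: [0.5, 0.5, 0.2]
finger_gap: 16.5
row [-0.009   0.0075 -0.0043] [ 0.0001 -0.      0.0004] at [ 507.6 -379.7  163.9] [180.   -0.   90.1] gap 15.9 t 33.75
```

View pics/w35.png

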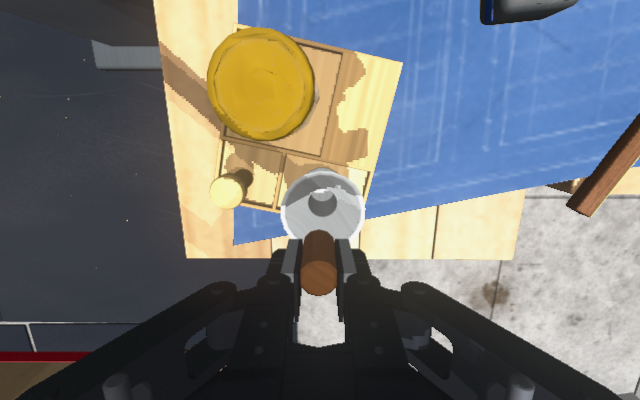

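View pics/s35.png

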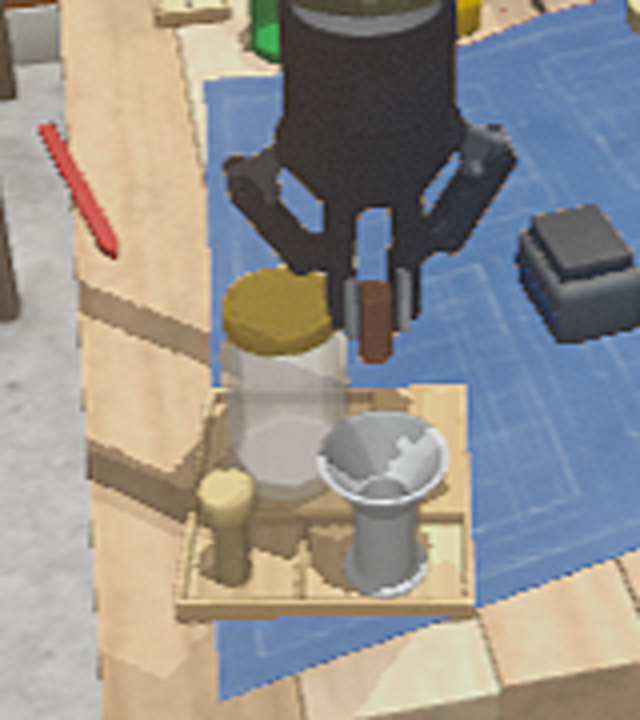

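Run:
```python
from h import *
w=r.snapshot('wrist');crop(w,"w36",260,150,380,300,4)
for a in[(280.5,208),(365.5,208),(323,170)]:print(ray(w,*a,83).round(1))
s=r.sense()["tool_pos"];print("pin top off",ray(w,318.5,277,s[2]+22.5)-s, s)
move((509.5,-382,165),90)
```

```text
[ 478.5 -379.9   83. ]
[ 543.5 -379.9   83. ]
[ 510.8 -350.5   83. ]
pin top off [-0.29946744  0.94281347 22.5       ] [ 507.73241608 -380.03987888  164.31527608]
row [-0.0079  0.0071 -0.0027] [0.0002 0.0001 0.0004] at [ 507.7 -380.   164.3] [180.    0.   90.1] gap 16.5 t 33.8
```

View pics/w36.png

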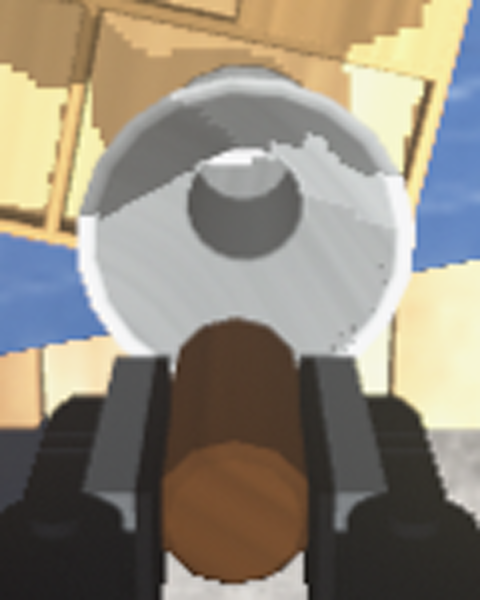

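```bash
python3 -m jog '[[-0.012,0.0125,0.05,0,0,0],[-0.012,0.0125,0.12,0,0,0],[-0.012,0.0125,0.19,0,0,0],[-0.012,0.0125,0.25,0,0,0],[-0.012,0.0125,0.285,0,0,0],[-0.012,0.0125,0.285,0,0,0],[-0.012,0.0125,0.285,0,0,0]]'; python3 -c "
from h import *
w=r.snapshot('wrist');crop(w,'w37',240,130,400,300,4);d=r.snapshot('side');crop(d,'s37',220,180,380,360,4)
move((510.8,-383,87),90)"
```

```text
time: 34.5
tool_pos: [510.3, -384.1, 92.6]
tcp_rot: [180.0, 0.0, 90.0]
ft_force: [0.3, -0.1, 0.3]
finger_gap: 15.9
row [0.0062 0.0004 0.0261] [ 0.0005  0.0004 -0.0001] at [ 510.7 -384.5   93.5] [1.799e+02 1.000e-01 9.000e+01] gap 15.9 t 34.6
```

View pics/w37.png

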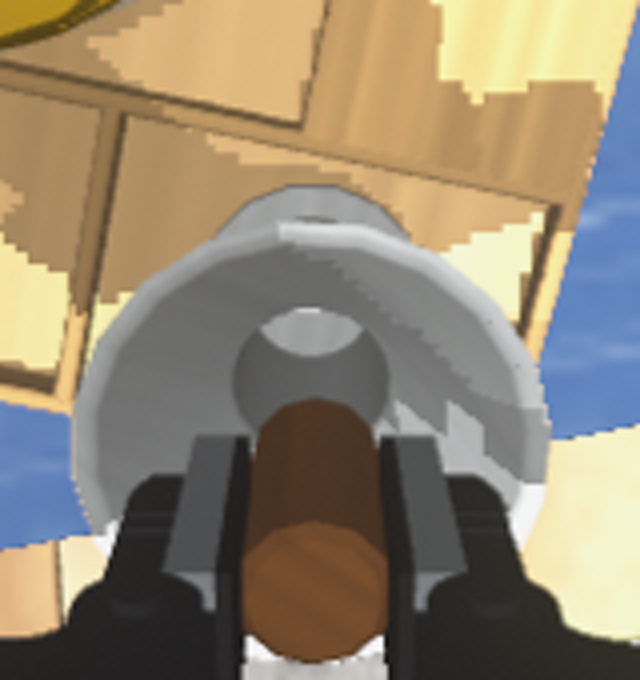

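View pics/s37.png

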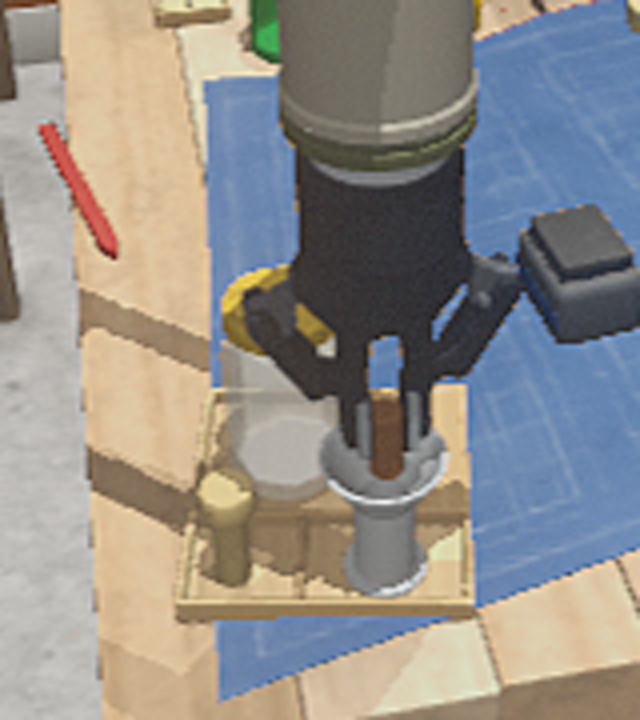

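Run:
```python
from h import *
w=r.snapshot('wrist')
a=lambda x,y:(x/4+240-.4,y/4+130-.4)
print("hole top edge", ray(w,*a(310,307),55), ray(w,*a(233,382),55), ray(w,*a(389,382),55))
print("rim",ray(w,*a(310,224),83),ray(w,*a(72,440),83),ray(w,*a(549,440),83))
s=r.sense()["tool_pos"];print(s, ray(w,*a(313,590),s[2]+22.5)-s)
move((510.8,-383,87),90)
```

```text
hole top edge [ 509.76138217 -370.40210415   55.        ] [ 497.60095487 -382.76429598   55.        ] [ 522.19990626 -382.7936044    55.        ]
rim [ 509.84768768 -350.58662471   83.        ] [ 477.61965668 -380.5299761    83.        ] [ 542.13575771 -380.61241155   83.        ]
[ 510.70294004 -384.56644852   93.60892214] [-0.51468879  0.44143455 22.5       ]
row [0.0063 0.0003 0.0264] [ 0.0005  0.0004 -0.0001] at [ 510.7 -384.6   93.6] [1.799e+02 1.000e-01 9.000e+01] gap 16.2 t 34.65
```

```bash
python3 -m jog '[[0.005,-0.001,0.013,0,0,0],[0.005,-0.001,0.026,0,0,0],[0.005,-0.001,0.026,0,0,0],[0.005,-0.001,0.026,0,0,0]]'; python3 -c "
from h import *
print(r.sense()['tool_pos'])"; python3 -m jog '[[0,0,0,0,0,0],[0,0,0,0,0,0],[0,0,0,0,0,0],[0,0,0,0,0,0]]' 0.45; python3 -c "
from h import *
w=r.snapshot('wrist');crop(w,'w38',240,130,400,300,4);d=r.snapshot('side');crop(d,'s38',220,180,380,360,4)"
```

```text
time: 35.05
tool_pos: [509.6, -382.6, 85.6]
tcp_rot: [-180.0, -0.0, 90.0]
ft_force: [-0.8, 1.2, -0.4]
finger_gap: 16.0
[ 509.62875452 -382.62136723   85.5587833 ]
time: 35.45
tool_pos: [509.8, -382.8, 85.9]
tcp_rot: [180.0, 0.0, 90.0]
ft_force: [-0.2, 0.5, 0.4]
finger_gap: 38.3
```

View pics/w38.png

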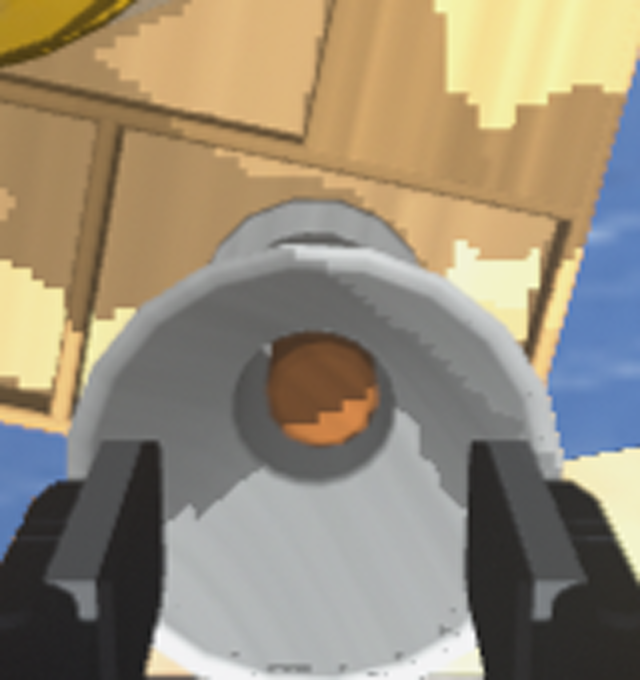

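View pics/s38.png

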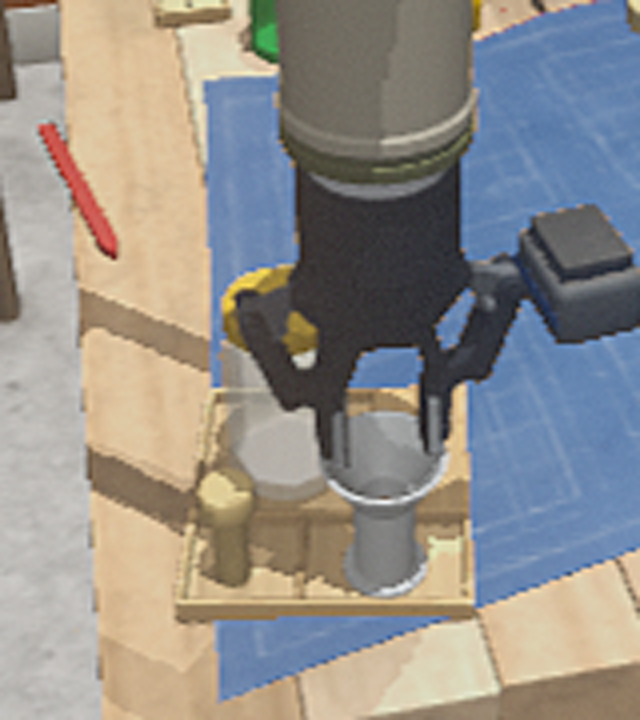

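```bash
python3 -m jog '[[0,0,-0.1,0,0,0],[0,0,-0.3,0,0,0],[0,0,-0.5,0,0,0],[0,0,-0.7,0,0,0],[0.2,0,-0.7,0,0,0],[0.4,0,-0.7,0,0,0],[0.6,-0.1,-0.7,0,0,0],[0.9,-0.2,-0.7,0,0,0],[1,-0.2,-0.7,0,0,0],[1,-0.2,-0.7,0,0,0]]'; python3 -m jog '[[0.2,-0.1,0,0,0,0],[0.4,-0.2,0,0,0,0],[0.6,-0.2,0,0,0,0],[0.6,-0.2,0,0,0,0],[0.6,-0.2,0,0,0,0]]'; python3 -c "
from h import *
for n in('side','top'):
  d=r.snapshot(n);cv2.imwrite(f'pics/{n}40.png',d['pixels'][:,:,::-1])
  if n=='top': crop(d,'t40',385,195,480,275,8); crop(d,'t41',90,220,240,280,5)
  else: crop(d,'s40',240,130,340,345,3)
print(r.sense()['ft_force'],r.sense()['time'])"
```

```text
time: 36.55
tool_pos: [458.9, -128.7, 261.2]
tcp_rot: [180.0, -0.1, 90.2]
ft_force: [0.4, -0.2, 2.0]
finger_gap: 38.4
time: 37.05
tool_pos: [410.0, 18.5, 261.2]
tcp_rot: [179.9, 0.0, 90.2]
ft_force: [-0.6, -1.1, 0.3]
finger_gap: 38.2
[-0.96376995  0.21000427  1.07623463] 37.15
```

View pics/side40.png

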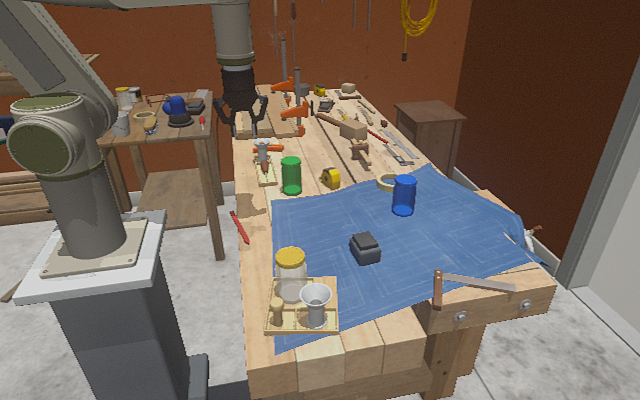

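View pics/t40.png

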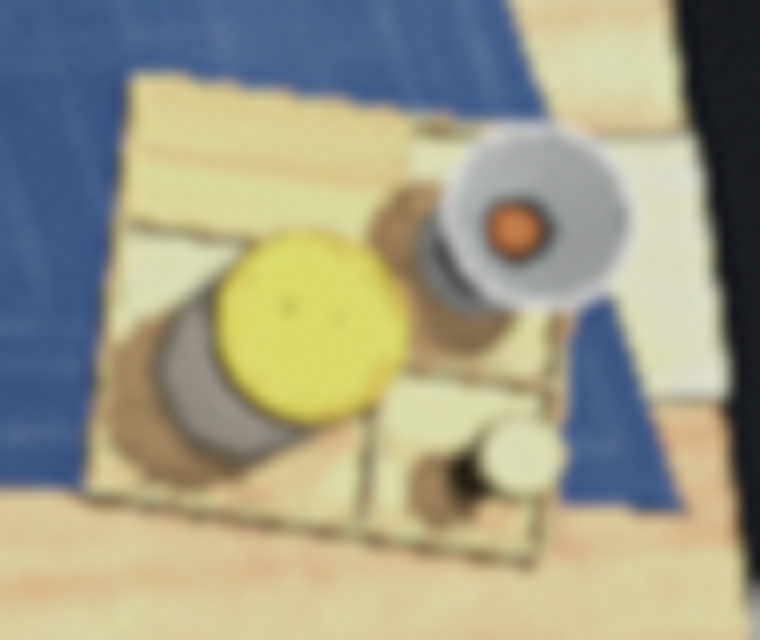

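View pics/t41.png

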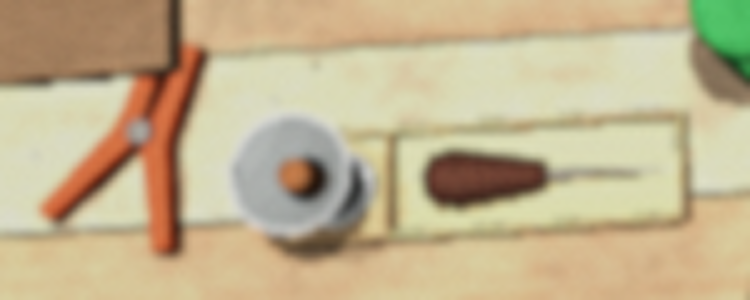

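View pics/top40.png

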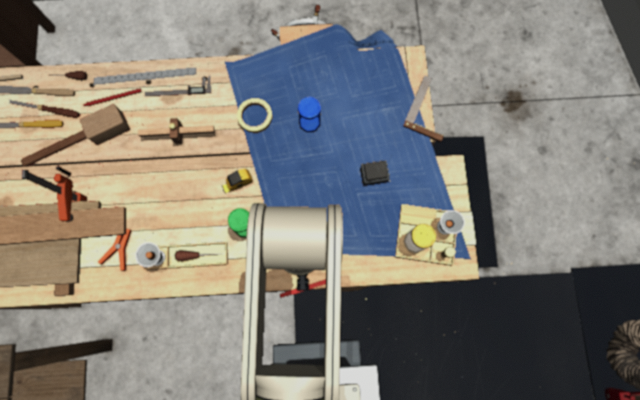

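```bash
python3 -c "
from bench import r
print(r.sense()['qd'].round(2)); print(r.hand_in())"
```

```text
[-1.5   0.54 -0.16 -0.01  0.12  0.17]
the job is handed in; nothing more can be done
None
```

Both kits are made up in the order you asked, and the job was handed in after about 37 s of the 128 s allowed.

- **Long tray:** the awl lies flat in the long bay. It was released about 8 mm above the floor of the bay, because the fingers had no room between the walls. The long pin dropped into the tube.
- **Square tray:** the jar stands upright in the large bay and the bench dog stands head up in the small bay. I set the dog about 8 mm off centre to keep the gripper clear of the jar and funnel. The short pin dropped into its tube.

The last top and side pictures show all five parts in place. The pencil, tape measure and battery pack appear unmoved, though in the last top picture the arm covers part of the pencil. The gripper is empty and clear of everything.

The force readings I saw stayed below 8 N. The top and side cameras disagreed by about 3 to 4 mm in x, so I fixed the grasps and placings from the wrist camera. No check failed.

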